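# Clamp up stone samples in a laminating clamp

## Robot

A 6-joint arm with a two-finger parallel gripper is mounted at the origin on the work surface; the furniture and walls round the work are solid. World frame = base frame: x ahead of the robot, y to its left, z up, the work surface at z = 0. Lengths are in m, angles in rad, forces in N, time in s.
With the tool pointing down it reaches from about 0.3 to 0.875 m from the base axis. Payload 6.4 kg.
Tool frame: the origin (TCP) lies at the very end of the fingers, on their centre line; the grasp point (between the pads) lies 19 mm behind it; z points along the fingers, y is the line along which they close (so a half turn about z gives the same grasp; the last joint's range is limited). The gripper opens to 85 mm and grips with 20 to 120 N. Pads are 22 mm wide; open, the fingers measure 114 mm over their backs; the gripper's body (76 mm by 85 mm) begins 54 mm behind the grasp point. The pads swing forward as they close: fully open they stand 13 mm farther back than shut.
Start: joints at [-1.452, 0.181, 1.607, -0, 1.354, -0.206], TCP at [0.184, -0.545, 0.231] pointing down, gripper open.
Joint ranges: [-2.99, 2.99], [-0.89, 2.07], [0.3, 2.58], [-1.14, 4.28], [0, 2.63], [-3.12, 3.12]. Speed limits (rad/s): [2.57, 2.57, 3.01, 3.14, 3.14, 3.14].

## Interface

Orientations are given as a unit quaternion [w, x, y, z].
In Python, from bench import ctrl gives the robot as it stands.
- The arm moves only by the shell command python3 jog.py FILE, which reads ROWS from the file FILE. ROWS is a JSON list of rows, 1 to 10 of them, each written [[dx, dy, dz], [rx, ry, rz], opening]: dx, dy, dz in m, then a rotation vector rx, ry, rz in rad, then the opening from 0.0 (shut) to 1.0 (fully open); each row is the pose to reach, as a shift and turn from the pose commanded when the command began, along the tool's axes at that moment; what a row does not reach only later rows make up. A row lasts 1/8 s, in which the tool goes at most 0.0625 m and 0.188 rad, less where a joint would pass 70% of its speed; a pose out of reach is approached as far as the arm can. The fingers move at their own pace and stop on an object; the grip force is fixed at half the most. Time passes only in rows, so rows that do not move let the fingers close. It prints the time, the measured TCP pose, the force, the opening and the grip force at its end. Input that does not fit is refused with a message, and nothing moves.
- ctrl.get_obs(): the state, without advancing time (a new reading comes with each control period).
- ctrl.camera(name): name is "scene" or "top" or "wrist"; returns the picture (480x640x3 uint8, blue, green, red); there is no depth.
- ctrl.camera_params(name): a dict with "fovy" (degrees; the focal length in pixels is half the picture's height over the tangent of half this angle, whatever the lens; pixels are square), "cx", "cy" (the principal point, pixels), "view" (4x4, takes a point from world to camera coordinates). Camera axes: x right, y up, looking along -z (the intrinsics and any distortion apply to the point x, -y, -z); pixel columns grow to the right and rows downward; lengths in m; the calibration is good to about 2 mm. A picture is of the moment at which its call begins: read the wrist's pose just before it. camera_params takes no time and is no camera call; for the wrist camera it gives the pose at the moment of the call.
- ctrl.hand_in(): hands the job in; it is judged then, once.
The state is a dict: "time_s": time; "q": joint angles; "dq": joint speeds; "joint_efforts": joint torques, N m; "eef_pos": TCP position; "eef_rot": TCP orientation; "wrist_force": force on the tool from outside, world axes, zero at the start; "torque": the same for the moment, N m; "opening": opening from 0.0 (shut) to 1.0 (fully open); "grasp_force": force on a finger pad.
Only numpy, scipy, OpenCV 4.12 (cv2) and the standard library are available. Lean on these libraries where they do the work, as an engineer would, in place of code of your own. Each camera call takes 0.05 s, during which the arm holds its last target. There are 200 camera calls.

## Task

Clamp up the stone samples for a trial lamination in the blue clamp: stack every sample that is there flat and square on the rubber bed, one on top of the other, long sides reaching from the fence to the jaw. Then turn the red-handled cam lever just until the jaw has taken up the gap and nips the stack against the fence, its rubber face squashed by one to two millimetres and never driven home. Lay the wooden caul on the middle of the stack, swing the press arm over it against its stop, and screw the black wing knob down, regripping as you go, until the spring foot bears on the caul and is pushed about half way in; leave the oil bottle, glue tube and tape measure alone.

Things in the scene. Friction and masses are not known exactly. Their poses are not given: they have to be found in the camera images.
- sample_1: dark red polished stone tile 48 x 55 x 12 mm, 100 g, all alike; 2 to 4 of them are there. Origin: centre of its underside; x along the 48 mm, y along the 55 mm, z up
- sample_2: dark red polished stone tile 48 x 55 x 12 mm, 100 g, all alike; 2 to 4 of them are there. Origin: centre of its underside; x along the 48 mm, y along the 55 mm, z up
- sample_3: dark red polished stone tile 48 x 55 x 12 mm, 100 g, all alike; 2 to 4 of them are there. Origin: centre of its underside; x along the 48 mm, y along the 55 mm, z up
- sample_4: dark red polished stone tile 48 x 55 x 12 mm, 100 g, all alike; 2 to 4 of them are there. Origin: centre of its underside; x along the 48 mm, y along the 55 mm, z up
- caul: hardwood block 44 x 44 x 15 mm, 30 g, laid between the press foot and the stone. Origin: centre of its underside, z up
- bed (a point): centre of the top of the black rubber bed (60 x 52 mm, 18 mm above the bench) of the clamp, a blue steel fixture (base 200 x 290 x 15 mm, fixed). Its axes are the clamp's: z up, +y from the fence to the jaw and cam, x along the faces of fence and jaw, both 43 mm high above the bed. The bed's -x and +x ends are open to the fingers
- fence: steel stop block, 66 mm along x, fixed, its face 27.5 to 30.5 mm to the -y side of the bed's centre (differs from start to start). Origin: middle of the lower edge of the face that the samples are pressed against (it looks to the clamp's +y; axes parallel to the bed's), 3 mm below the bed's top
- jaw_face (a point): middle of the black rubber face of the jaw (46 mm along x), 21 mm above the bed; at lever 0 it stands 35.5 mm to the +y side of the bed's centre; it moves towards the fence (-y) as the lever is turned, and stays behind the jaw once it meets the stack. Axes as the bed's
- jaw_rubber (a joint): how far the rubber jaw face is squashed, m: 0 free, 0.004 solid; 4 N per mm. After the gap is taken up it grows by as much as the cam advances further
- cam_lever (a joint): cam lever angle, rad, 0 to 1.9, growing clockwise seen from above; starts at 0 to 0.2, pointing to about -x of the clamp; stays where left (0.2 N m). The cam moves the jaw 8 mm per rad towards the fence. Fence and jaw are 63 to 66 mm apart at 0, so the 55 mm stack is met at about 1.0 to 1.4
- cam_pivot (a point): on the vertical axis of the cam lever, 55 mm above the bench, 76.5 mm to the +y side of the bed's centre
- cam_grip (a point): middle of the upright red handle at the end of the cam lever (round, 17 mm across, 30 mm tall, free 15 mm above and below this point; the lever's flat bar, 16 mm wide, lies below), 88 mm from the pivot axis, 64 mm above the bench
- swing_arm (a joint): angle of the press arm, rad: 0 = over the bed and against its stop, grows to 2.0 as it swings away anticlockwise seen from above; starts between 1.6 and 1.95; stays where it is left (friction 0.4 N m)
- post_axis (a point): on the vertical axis of the press arm (a post 32 mm across), 150 mm above the bench; the screw axis is 146 mm from it. The arm's beam is 26 mm wide and lies 130 to 150 mm above the bench
- knob_grip (a point): middle of the black wing knob on top of the press screw, a bar 42 x 16 x 24 mm (x along the 42 mm, y across the 16 mm; z up) on a neck 14 mm across; 230 mm above the bench at knob 0, sinking with the screw. Grip it across the 16 mm; open to 55 mm or more the fingers can turn round it without lifting
- knob (a joint): turn of the wing knob, rad, 0 to 24, growing clockwise seen from above; the screw and its foot go down 12 mm a turn (1.91 mm per rad); starts between 0 and 0.6; stays where it is left (friction 0.12 N m)
- foot_face (a point): middle of the underside of the round press foot (34 mm across) on the screw axis; 92 mm above the bench at knob 0, so 74 mm above the bed. With the arm at 0 it is over the bed's centre
- spring_foot (a joint): how far the foot is pushed into the screw against its spring, m: 0 free, 0.010 solid; 2 N of preload and 2 N per mm
- hose_stand: fixed stand that holds the end of the white water hose with its brass tap: foot 54 mm across, 110 mm tall; not part of the job, keep clear. Origin: centre of its underside
- oil_bottle: white bottle with a red nozzle, 47 mm across, 134 mm tall; bystander. Origin: centre of its underside
- epoxy_tube: white glue tube with a grey cap, lying, 37 x 125 x 32 mm; bystander. Origin: under its middle
- tape_measure: yellow tape measure, 37 x 94 x 64 mm; bystander. Origin: under its middle

How it is judged:
By the outcome, as a careful person would: the job done as asked, in the order asked, and still so for the second after the job is handed in, with the robot touching nothing.
Of sample_1, sample_2, sample_3, sample_4 only 2 to 4 are there at a start; the rules pass over those that are not, and their reading is None.
At some moment in a run one of caul may be knocked a few centimetres aside while the robot is not near it.
Once in a run the grip may slacken for a moment while it holds something.
It also fails if it takes over 210 s, if anything falls off the work surface, if the arm or the gripper's body presses on something with over 40 N, if the wrist force passes 120 N, or if a joint passes its speed limit or range.

## Working session

There is one attempt and no reset: what is moved stays moved. The work goes in short steps, Python scripts to look and compute and a shell command to move; the robot and the scene stay as the last step left them, time stands still between calls to the robot, and variables do not carry over. Pictures are saved under pics/ and viewed, at most 14 in all, crops included, and the job is handed in when it is done.

```bash
ls; mkdir -p pics
python3 - <<'E'
from bench import ctrl
import cv2
o=ctrl.get_obs();print(o)
for n in ("scene","top","wrist"):
    p=ctrl.camera_params(n);print(n,p)
    cv2.imwrite(f"pics/{n}0.png",ctrl.camera(n))
E
```

```text
bench.py
jog.py
pics
{'time_s': 0.0, 'q': array([-1.45229491e+00,  1.81553080e-01,  1.60801699e+00,  3.37432577e-05,
        1.35379545e+00, -2.06281482e-01]), 'dq': array([ 0.00159821,  0.00074106,  0.0011262 ,  0.00162238, -0.00026851,
       -0.00039771]), 'joint_efforts': array([ 8.75640671e-05, -4.44869006e+01, -3.51336908e+01, -2.06644281e-04,
        8.84516659e-03,  1.84827871e-05]), 'eef_pos': array([ 0.18345413, -0.54436404,  0.23037305]), 'eef_rot': array([-8.84854428e-04,  9.86843661e-01,  1.61674992e-01,  5.53498440e-05]), 'wrist_force': array([ 0.13307834,  0.30958103, -0.78235141]), 'torque': array([-0.03719209,  0.01090995,  0.03442787]), 'grasp_force': 0.0, 'opening': 1.0006670024105304}
scene {'fovy': 47.59593438235856, 'cx': 327.57590090038235, 'cy': 232.9081916938831, 'view': array([[-0.55413099, -0.83225433, -0.01707535,  0.40564078],
       [ 0.43480832, -0.30687392,  0.84662277, -0.34834458],
       [-0.70984545,  0.46171541,  0.53191946, -0.78383357],
       [ 0.        ,  0.        ,  0.        ,  1.        ]])}
top {'fovy': 45.144781386895865, 'cx': 321.5389316346833, 'cy': 233.03179292221802, 'view': array([[ 0.01323189, -0.99990492,  0.00388096,  0.04459376],
       [ 0.98136835,  0.01373042,  0.19164456, -0.60974903],
       [-0.19167962,  0.00127283,  0.98145672, -1.1493044 ],
       [ 0.        ,  0.        ,  0.        ,  1.        ]])}
wrist {'fovy': 64.47319962640134, 'cx': 313.86700795294746, 'cy': 235.0772532003385, 'view': array([[ 0.31924528, -0.94767022, -0.00190193, -0.57391567],
       [ 0.89863678,  0.30336319, -0.31689542,  0.04136707],
       [ 0.30088933,  0.09945822,  0.94845858, -0.38170677],
       [ 0.        ,  0.        ,  0.        ,  1.        ]])}
```
View pics/scene0.png

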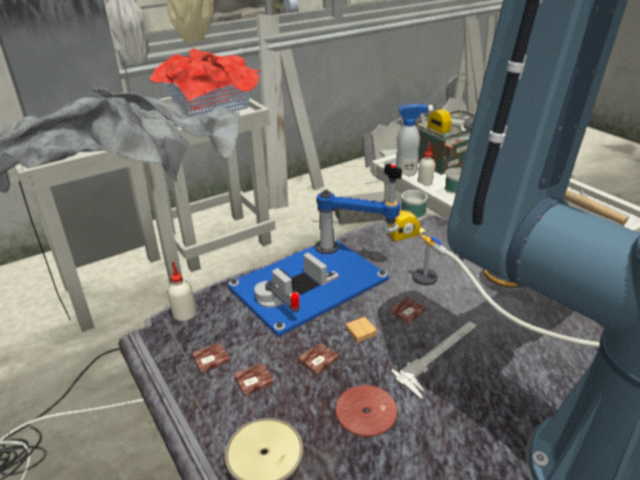

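View pics/top0.png

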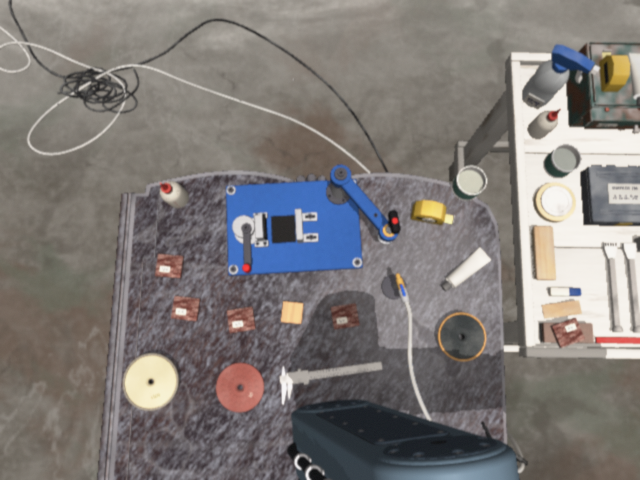

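Create h.py:
```python
import numpy as np, cv2
from scipy.spatial.transform import Rotation as R
from bench import ctrl
def px2w(name,uv,z,p=None):
    p=p or ctrl.camera_params(name); V=p["view"]; f=240/np.tan(np.radians(p["fovy"]/2))
    d=np.array([(uv[0]-p["cx"])/f,-(uv[1]-p["cy"])/f,-1]); d=V[:3,:3].T@d; c=-V[:3,:3].T@V[:3,3]
    return c+d*(z-c[2])/d[2]
def w2px(name,P,p=None):
    p=p or ctrl.camera_params(name); V=p["view"]; f=240/np.tan(np.radians(p["fovy"]/2))
    q=V[:3,:3]@np.array(P)+V[:3,3]; return np.array([p["cx"]-f*q[0]/q[2],p["cy"]+f*q[1]/q[2]])
def tool(): 
    o=ctrl.get_obs(); return o,R.from_quat(np.roll(o["eef_rot"],-1)).as_matrix()
def to(target,yaw=None):
    """shift in tool axes to target TCP; yaw= desired world angle of finger-closing line (mod pi), returns row rz"""
    o,M=tool(); d=M.T@(np.array(target)-o["eef_pos"])
    r=0
    if yaw is not None:
        cur=np.arctan2(M[1,1],M[0,1]); dy=(yaw-cur+np.pi/2)%np.pi-np.pi/2; r=-dy
    tilt=np.degrees(np.arccos(-M[2,2]))
    print("row",np.round(d,4),"rz",round(r,3),"q6",round(o["q"][5],2),"tilt",round(tilt,2),"t",round(o["time_s"],2))
def crop(src,out,x0,y0,x1,y1,s):
    im=src if not isinstance(src,str) else cv2.imread(src)
    cv2.imwrite(out,cv2.resize(im[y0:y1,x0:x1],None,fx=s,fy=s,interpolation=cv2.INTER_CUBIC))
```

Run:
```python
from h import *
crop("pics/top0.png","pics/tc.png",150,160,370,340,3.5)
for n,uv,z in [("s1",(169,266),.012),("s2",(185,308),.012),("s3",(240,320),.012),("s4",(344,316),.012),("caul",(291,312),.015),("bed",(284,229),.018),("post",(340,174),.155),("knob",(394,220),.24),("campiv",(243,228),.055),("grip",(246,267),.079)]: print(n,px2w("top",uv,z).round(4))
```

```text
s1 [0.5415 0.3797 0.012 ]
s2 [0.4523 0.3401 0.012 ]
s3 [0.4287 0.2226 0.012 ]
s4 [0.44   0.0029 0.012 ]
caul [0.4467 0.1151 0.015 ]
bed [0.6248 0.1343 0.018 ]
post [0.7088 0.0183 0.155 ]
knob [ 0.5992 -0.0757  0.24  ]
campiv [0.6183 0.2181 0.055 ]
grip [0.5327 0.2055 0.079 ]
```

View pics/tc.png

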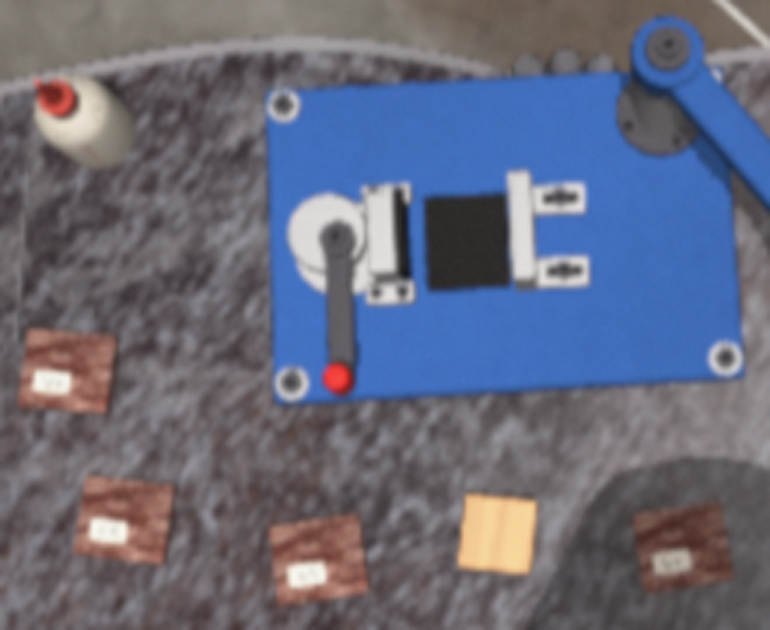

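View pics/wrist0.png

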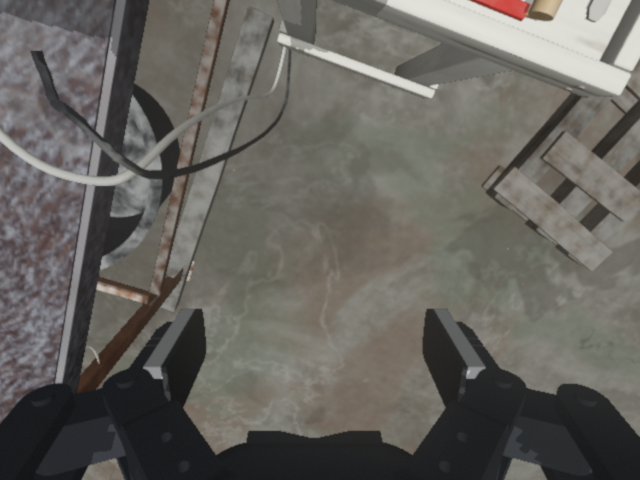

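```bash
cat >> h.py <<'E'
def quad(name,pts,zs,p=None):
    W=np.array([px2w(name,u,z,p)[:2] for u,z in zip(pts,zs)]); return W
E
python3 - <<'E'
from h import *
o,M=tool(); V=ctrl.camera_params("wrist")["view"]; c=-V[:3,:3].T@V[:3,3]
print("cam in tool",(M.T@(c-o["eef_pos"])).round(4)); print("cam look in tool",(M.T@-V[2,:3]).round(3), "cam right in tool",(M.T@V[0,:3]).round(3))
print("M",M.round(3))
Vt=ctrl.camera_params("top")["view"]; print("topcam",(-Vt[:3,:3].T@Vt[:3,3]).round(3))
C={"s1":[(28,330),(115,338),(108,412),(20,402)],"s2":[(84,477),(172,486),(163,564),(75,552)],"s3":[(269,527),(357,515),(368,592),(280,605)],"s4":[(634,517),(722,502),(734,578),(645,592)],"caul":[(465,494),(537,499),(530,574),(458,570)],"plate":[(267,100),(733,75),(744,378),(274,402)],"bed":[(425,196),(510,193),(511,286),(429,290)]}
for k,v in C.items():
    z={"caul":.015,"plate":.015,"bed":.018}.get(k,.008)
    W=quad("top",[(150+a/3.5,160+b/3.5) for a,b in v],[z]*4)
    h=(W[0]+W[3]-W[1]-W[2])/2; w=(W[0]+W[1]-W[2]-W[3])/2
    print(k,W.mean(0).round(4),"len y",np.linalg.norm(h).round(4),"x",np.linalg.norm(w).round(4),"yaw",np.arctan2(-h[0],h[1]).round(3),np.arctan2(w[1],w[0]).round(3))
E
```

```text
cam in tool [ 8.170e-02 -1.000e-04 -1.436e-01]
cam look in tool [-0.317 -0.     0.948] cam right in tool [0. 1. 0.]
M [[ 0.948  0.319 -0.   ]
 [ 0.319 -0.948  0.001]
 [ 0.    -0.001 -1.   ]]
topcam [0.378 0.054 1.245]
s1 [0.5424 0.38  ] len y 0.0544 x 0.0454 yaw -0.089 -0.038
s2 [0.4516 0.3403] len y 0.0541 x 0.0463 yaw -0.104 -0.06
s3 [0.4291 0.221 ] len y 0.0536 x 0.0471 yaw 0.154 0.182
s4 [ 4.396e-01 -1.000e-04] len y 0.0545 x 0.0459 yaw 0.174 0.158
caul [0.4455 0.1127] len y 0.0436 x 0.0454 yaw -0.049 -0.07
plate [0.6289 0.1123] len y 0.2909 x 0.1919 yaw 0.067 0.051
bed [0.6251 0.1345] len y 0.0517 x 0.0591 yaw 0.057 0.052
```

Run:
```python
from h import *
print(px2w("top",(395,275),.11),px2w("top",(390,290),0),px2w("top",(430,211),.06))
to([.45,0,.25],.055)
```

```text
[ 0.51667066 -0.09326755  0.11      ] [ 0.49751622 -0.09643805  0.        ] [ 0.65938226 -0.17509782  0.06      ]
row [ 0.4264 -0.431  -0.0187] rz -1.301 q6 -0.21 tilt 0.08 t 0.15
```

```bash
echo '[[[0.2,-0.2,-0.02],[0,0,-0.6],1],[[0.4264,-0.431,-0.0187],[0,0,-1.301],1],[[0.4264,-0.431,-0.0187],[0,0,-1.301],1],[[0.4264,-0.431,-0.0187],[0,0,-1.301],1],[[0.4264,-0.431,-0.0187],[0,0,-1.301],1],[[0.4264,-0.431,-0.0187],[0,0,-1.301],1],[[0.4264,-0.431,-0.0187],[0,0,-1.301],1],[[0.4264,-0.431,-0.0187],[0,0,-1.301],1],[[0.4264,-0.431,-0.0187],[0,0,-1.301],1],[[0.4264,-0.431,-0.0187],[0,0,-1.301],1]]' > rows.txt && python3 jog.py rows.txt; python3 -c "
from h import *
to([.45,0,.14],.055)"
```

```text
time_s: 1.4
eef_pos: [0.4506, 0.0022, 0.2501]
eef_rot: [0.0, 0.687, 0.727, 0.0]
wrist_force: [0.1, -0.9, 0.2]
opening: 1.001
grasp_force: 0.0
row [-0.0021 -0.0007  0.1101] rz 0.002 q6 -0.32 tilt 0.02 t 1.4
```

```bash
echo '[[[0,0,0.06],[0,0,0],1],[[0,0,0.11],[0,0,0],1],[[0,0,0.11],[0,0,0],1]]' > rows.txt && python3 jog.py rows.txt; python3 -c "
from h import *
cv2.imwrite('pics/wA.png',ctrl.camera('wrist')); np.save('wA.npy',ctrl.camera_params('wrist'),allow_pickle=True)
to([.48,.24,.14],.055)"
echo '[[[0.06,0.008,0],[0,0,0],1],[[0.12,0.015,0],[0,0,0],1],[[0.18,0.022,0],[0,0,0],1],[[0.24,0.017,0],[0,0,0],1],[[0.24,0.017,0],[0,0,0],1]]' > rows.txt && python3 jog.py rows.txt; python3 -c "
from h import *
cv2.imwrite('pics/wB.png',ctrl.camera('wrist')); np.save('wB.npy',ctrl.camera_params('wrist'),allow_pickle=True)
to([.625,.105,.2],.055)"
```

```text
time_s: 1.78
eef_pos: [0.4466, 0.0007, 0.1365]
eef_rot: [-0.004, 0.687, 0.726, -0.002]
wrist_force: [-0.6, -0.1, -0.7]
opening: 1.002
grasp_force: 0.0
row [ 0.238   0.0442 -0.0006] rz 0.0 q6 -0.32 tilt 0.22 t 1.82
time_s: 2.45
eef_pos: [0.4549, 0.2442, 0.1434]
eef_rot: [0.001, 0.685, 0.728, 0.002]
wrist_force: [-0.9, 0.5, -0.5]
opening: 1.001
grasp_force: 0.0
row [-0.1469  0.1617 -0.0565] rz 0.004 q6 0.2 tilt 0.26 t 2.5
```

View pics/wA.png

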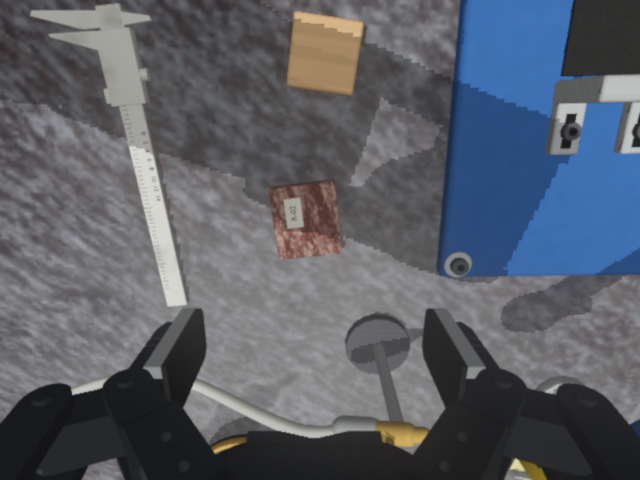

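View pics/wB.png

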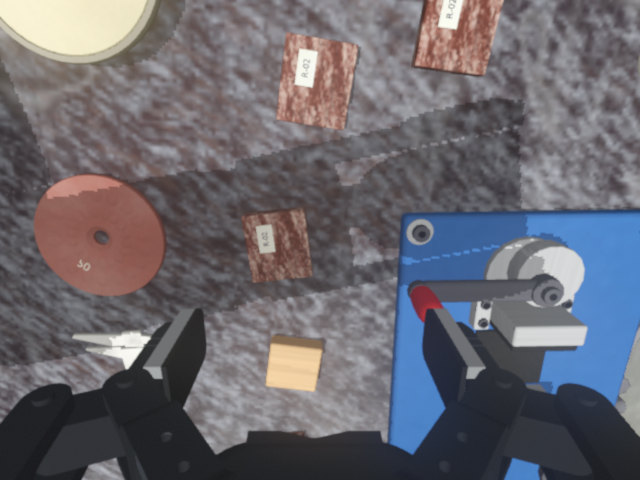

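```bash
python3 - <<'E'
from h import *
A=np.load('wA.npy',allow_pickle=True).item();B=np.load('wB.npy',allow_pickle=True).item()
for n,p,v in [("s4",A,[(270,186),(334,180),(341,250),(278,258)]),("caul",A,[(294,17),(363,22),(354,95),(288,84)]),("s3",B,[(242,214),(303,208),(311,276),(251,283)]),("s2",B,[(288,34),(357,44),(344,129),(277,118)]),("caulB",B,[(275,338),(324,344),(317,391),(266,387)])]:
    W=quad("wrist",v,[.015 if 'c' in n else .01]*4,p)
    l=(W[0]+W[1]-W[2]-W[3])/2; w=(W[1]+W[2]-W[0]-W[3])/2
    print(n,W.mean(0).round(4),np.linalg.norm(l).round(4),np.linalg.norm(w).round(4),np.arctan2(-l[0],l[1]).round(3),np.arctan2(w[1],w[0]).round(3))
E
echo '[[[-0.05,0.05,-0.0565],[0,0,0],1],[[-0.1,0.1,-0.0565],[0,0,0],1],[[-0.147,0.1617,-0.0565],[0,0,0],1],[[-0.147,0.1617,-0.0565],[0,0,0],1],[[-0.147,0.1617,-0.0565],[0,0,0],1]]' > rows.txt && python3 jog.py rows.txt; python3 -c "
from h import *
cv2.imwrite('pics/wC.png',ctrl.camera('wrist')); np.save('wC.npy',ctrl.camera_params('wrist'),allow_pickle=True)"
```

```text
s4 [0.4423 0.0025] 0.0553 0.0477 0.149 0.171
caul [0.4492 0.1139] 0.0411 0.0435 -0.052 -0.055
s3 [0.4284 0.2209] 0.0566 0.0472 0.144 0.171
s2 [0.4518 0.3402] 0.0536 0.0464 -0.09 -0.084
caulB [0.4476 0.1158] 0.049 0.0427 -0.096 -0.062
time_s: 3.12
eef_pos: [0.6266, 0.0973, 0.1986]
eef_rot: [0.002, 0.69, 0.724, 0.001]
wrist_force: [-1.1, -0.3, 0.2]
opening: 1.002
grasp_force: 0.0
```

View pics/wC.png

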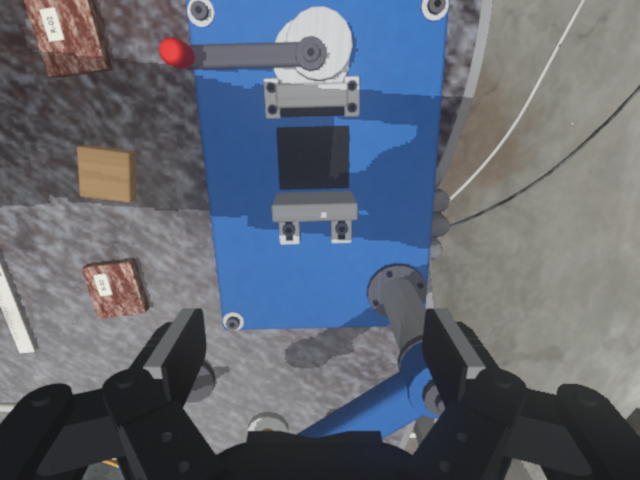

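```bash
python3 -c "
from h import *
crop('pics/wC.png','pics/wCc.png',260,70,370,230,3.75)
crop('pics/wC.png','pics/wCd.png',145,0,370,60,3.5)"
```

```text
(no output)
```

View pics/wCc.png

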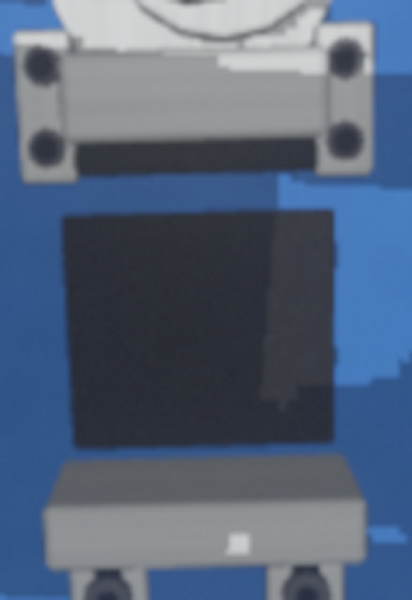

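Run:
```python
from h import *
C=np.load('wC.npy',allow_pickle=True).item()
P=lambda u,v,z: px2w("wrist",(260+u/3.75,70+v/3.75),z,C)[:2]
b=np.array([P(63,216,.018),P(333,211,.018),P(332,441,.018),P(75,447,.018)])
c=b.mean(0);print("bed",b.round(4),c.round(4))
fl=np.array([P(68,460,.015),P(345,457,.015)]);ft=np.array([P(47,510,.061),P(363,500,.061)])
jt=np.array([P(62,145,.061),P(330,137,.061)])
w=b[1]+b[2]-b[0]-b[3];print("bed yaw",np.arctan2(w[1],w[0]))
for n,f in(("fl",fl),("ft",ft),("jaw",jt)):
    d=f[1]-f[0];print(n,f.round(4),"yaw",np.arctan2(d[1],d[0]).round(3))
    for yaw in (.055,):
        ey=np.array([-np.sin(yaw),np.cos(yaw)]);ex=np.array([np.cos(yaw),np.sin(yaw)])
        print("  y from bed",((f-c)@ey).round(4),"x",((f-c)@ex).round(4))
```

```text
bed [[0.5916 0.1638]
 [0.6505 0.1678]
 [0.6543 0.1171]
 [0.5954 0.1128]] [0.6229 0.1404]
bed yaw 0.07100173514402112
fl [[0.5936 0.109 ]
 [0.6579 0.1129]] yaw 0.061
  y from bed [-0.0297 -0.0293] x [-0.031   0.0334]
ft [[0.5934 0.1086]
 [0.657  0.1139]] yaw 0.082
  y from bed [-0.0301 -0.0283] x [-0.0313  0.0325]
jaw [[0.595  0.1788]
 [0.6449 0.1828]] yaw 0.079
  y from bed [0.0399 0.0411] x [-0.0258  0.0242]
```

View pics/wCd.png

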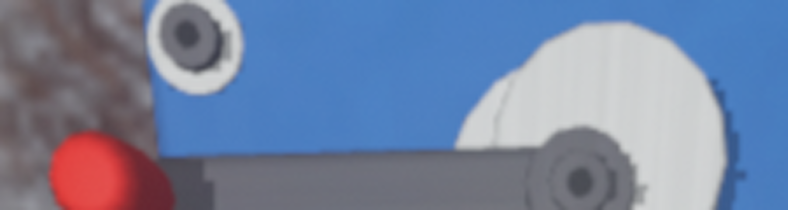

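```bash
cat >> h.py <<'E'
def snap(tag):
    p=ctrl.camera_params("wrist"); im=ctrl.camera("wrist"); cv2.imwrite(f"pics/{tag}.png",im); np.save(f"{tag}.npy",p,allow_pickle=True); return p,im
E
python3 - <<'E'
from h import *
o,M=tool();print(o["eef_pos"],np.abs(o["dq"]).max())
p,im=snap("wD")
old=cv2.imread("pics/wC.png")
g=lambda i:np.float32(cv2.cvtColor(i,cv2.COLOR_BGR2GRAY))[0:290,190:430]
s,r=cv2.phaseCorrelate(g(old),g(im));print("shift",s,r)
P=lambda u,v,z: px2w("wrist",(260+u/3.75+s[0],70+v/3.75+s[1]),z,p)[:2]
b=np.array([P(63,216,.018),P(333,211,.018),P(332,441,.018),P(75,447,.018)])
fl=np.array([P(68,460,.015),P(345,457,.015)]);ft=np.array([P(47,510,.061),P(363,500,.061)])
print(b.round(4),b.mean(0).round(4),fl.round(4),ft.round(4))
E
```

```text
[0.62486277 0.09902242 0.19802793] 0.04854213758758328
shift (2.571872971244602, 2.7333951185482306) 0.8100617339346144
[[0.5938 0.1617]
 [0.6527 0.1658]
 [0.6567 0.1149]
 [0.5977 0.1105]] [0.6252 0.1382] [[0.5959 0.1067]
 [0.6604 0.1106]] [[0.5954 0.1066]
 [0.6591 0.1119]]
```

```bash
echo '[[[0,0,0],[0,0,0],1],[[0,0,0],[0,0,0],1],[[0,0,0],[0,0,0],1],[[0,0,0],[0,0,0],1]]' > rows.txt && python3 jog.py rows.txt
python3 - <<'E'
from h import *
o,M=tool();print(o["eef_pos"],np.abs(o["dq"]).max())
p,im=snap("wE")
old=cv2.imread("pics/wC.png")
g=lambda i:np.float32(cv2.cvtColor(i,cv2.COLOR_BGR2GRAY))[0:290,190:430]
s,r=cv2.phaseCorrelate(g(old),g(im));print("shift",s,r)
P=lambda u,v,z: px2w("wrist",(260+u/3.75+s[0],70+v/3.75+s[1]),z,p)[:2]
b=np.array([P(63,216,.018),P(333,211,.018),P(332,441,.018),P(75,447,.018)])
fl=np.array([P(68,460,.015),P(345,457,.015)]);ft=np.array([P(47,510,.061),P(363,500,.061)])
print(b.round(4),b.mean(0).round(4),fl.round(4),ft.round(4))
print("bed@top proj", w2px("wrist",[.6251,.1345,.018],p))
to([.441,.0015,.14],.16)
E
```

```text
time_s: 3.72
eef_pos: [0.6232, 0.1027, 0.1966]
eef_rot: [0.0, 0.687, 0.727, 0.0]
wrist_force: [0.5, 0.5, -0.0]
opening: 0.999
grasp_force: 0.0
[0.62318765 0.10273704 0.19660798] 0.0050659645929703595
shift (5.563133716977148, 7.895190937015656) 0.6926581656403011
[[0.5941 0.1614]
 [0.653  0.1658]
 [0.6574 0.1147]
 [0.5984 0.11  ]] [0.6258 0.138 ] [[0.5967 0.1061]
 [0.6611 0.1104]] [[0.5959 0.1066]
 [0.6596 0.1122]]
bed@top proj [318.0745468  170.43289824]
row [-0.0908 -0.1876  0.0565] rz -0.104 q6 -0.08 tilt 0.0 t 3.77
```

```bash
cat >> h.py <<'E'
def redrect(im,near,rad=80):
    """min-area rectangle of the reddish blob nearest to pixel near"""
    b,g,r=[im[...,i].astype(int) for i in range(3)]
    m=((r-b)>0.28*r).astype(np.uint8)*255; m[r<35]=0
    k=np.zeros_like(m); cv2.circle(k,tuple(int(v) for v in near),rad,255,-1); m&=k
    m=cv2.morphologyEx(m,cv2.MORPH_CLOSE,np.ones((5,5))); m=cv2.morphologyEx(m,cv2.MORPH_OPEN,np.ones((7,7)))
    cs,_=cv2.findContours(m,cv2.RETR_EXTERNAL,cv2.CHAIN_APPROX_NONE)
    if not cs: return None
    return cv2.boxPoints(cv2.minAreaRect(max(cs,key=cv2.contourArea)))
E
python3 - <<'E'
from h import *
A=cv2.imread('pics/wA.png');B=cv2.imread('pics/wB.png')
print(redrect(A,(306,219),60));print(redrect(B,(277,246),60));print(redrect(B,(317,81),65));print(redrect(A,(325,54),55))
for im,pts in((A,[(300,240),(200,250),(325,54)]),(B,[(290,260),(320,170)])):
    for x,y in pts: print(im[y,x],end=' ')
E
```

```text
[[268.6849  187.49316]
 [332.73404 180.17325]
 [340.91135 251.7244 ]
 [276.8622  259.0443 ]]
[[241.00404 213.63788]
 [303.67773 206.97046]
 [311.0166  275.9557 ]
 [248.3429  282.6231 ]]
[[275.50476  119.56009 ]
 [285.80658   33.024597]
 [353.51367   41.08496 ]
 [343.21185  127.62045 ]]
[[283.09998   86.3     ]
 [293.95996   10.280003]
 [364.24      20.32    ]
 [353.38      96.34    ]]
[100 110 148] [121 119 121] [ 93 128 156] [ 78  85 118] [77 75 83]
```

```bash
echo '[[[-0.05,-0.1,0],[0,0,-0.104],1],[[-0.1359,-0.1876,0.0065],[0,0,-0.104],1],[[-0.1359,-0.1876,0.0065],[0,0,-0.104],1],[[-0.1359,-0.1876,0.0065],[0,0,-0.104],1],[[-0.1359,-0.1876,0.0065],[0,0,-0.104],1],[[-0.1359,-0.1876,0.0065],[0,0,-0.104],1],[[-0.1359,-0.1876,0.0065],[0,0,-0.104],1],[[-0.1359,-0.1876,0.0065],[0,0,-0.104],1]]' > rows.txt && python3 jog.py rows.txt
cat >> h.py <<'E'
def find(guess,tag,z=.008):
    p,im=snap(tag); g=w2px("wrist",[guess[0],guess[1],z],p); q=redrect(im,g,70)
    W=np.array([px2w("wrist",u,z,p)[:2] for u in q]); e=[(W[(i+1)%4]-W[i]) for i in range(4)]
    L=max(e[:2],key=np.linalg.norm); a=(np.arctan2(L[1],L[0])+np.pi/4)%np.pi-np.pi/4  # direction of long side
    print(tag,"px",q.mean(0).round(1),"c",W.mean(0).round(4),"sides",[np.linalg.norm(v).round(4) for v in e[:2]],"short-side yaw",round(a-np.pi/2,3))
    return W.mean(0),a-np.pi/2
E
python3 - <<'E'
from h import *
o,M=tool();print(o["eef_pos"],np.abs(o["dq"]).max())
c,y=find([.441,.0015],"f4"); to([c[0],c[1],.002],y)
E
```

```text
time_s: 4.78
eef_pos: [0.4441, -0.0431, 0.1899]
eef_rot: [-0.0, 0.648, 0.762, 0.0]
wrist_force: [0.7, -0.0, 1.4]
opening: 1.001
grasp_force: 0.0
[ 0.44408146 -0.04311272  0.18994149] 0.0020990381211667703
f4 px [316.5 152. ] c [0.4391 0.0025] sides [np.float64(0.045), np.float64(0.0546)] short-side yaw 0.186
row [0.0458 0.0025 0.1879] rz -0.025 q6 -0.52 tilt 0.02 t 4.83
```

```bash
echo '[[[0.0438,0.0025,0.04],[0,0,-0.025],1],[[0.0438,0.0025,0.1],[0,0,-0.025],1],[[0.0438,0.0025,0.15],[0,0,-0.025],1],[[0.0438,0.0025,0.18],[0,0,-0.025],1],[[0.0438,0.0025,0.188],[0,0,-0.025],1],[[0.0438,0.0025,0.188],[0,0,-0.025],1],[[0.0438,0.0025,0.188],[0,0,-0.025],1]]' > rows.txt && python3 jog.py rows.txt; echo '[[[0,0,0],[0,0,0],0.4],[[0,0,0],[0,0,0],0.4],[[0,0,0],[0,0,0],0.4],[[0,0,0],[0,0,0],0.4],[[0,0,0],[0,0,0],0.4],[[0,0,0],[0,0,0],0.4]]' > rows.txt && python3 jog.py rows.txt
```

```text
time_s: 5.7
eef_pos: [0.4405, -0.0004, 0.0033]
eef_rot: [0.001, 0.639, 0.769, 0.001]
wrist_force: [-0.2, -0.7, -0.2]
opening: 1.0
grasp_force: 0.0
time_s: 6.45
eef_pos: [0.4397, -0.0002, 0.0031]
eef_rot: [0.001, 0.639, 0.769, 0.0]
wrist_force: [-2.5, -0.5, 9.7]
opening: 0.541
grasp_force: 60.6
```

```bash
python3 - <<'E'
from h import *
def bl(im): h=cv2.cvtColor(im,cv2.COLOR_BGR2HSV); return (h[...,0]>98)&(h[...,0]<125)&(h[...,1]>140)&(h[...,2]>60)
def fit(W):
    W=np.array(W); 
    for _ in range(4):
        c=np.polyfit(W[:,1],W[:,0],1); r=W[:,0]-np.polyval(c,W[:,1]); W=W[np.abs(r)<max(2*r.std(),3e-4)]
    return -np.arctan(c[0]),r.std(),len(W)
t=cv2.imread("pics/top0.png");m=bl(t)
W=[px2w("top",(u,np.where(m[250:290,u])[0].max()+250),.015)[:2] for u in range(240,355)]
print("top",fit(W))
p=np.load("wE.npy",allow_pickle=True).item();e=cv2.imread("pics/wE.png");m=bl(e)
W=[px2w("wrist",(np.where(m[v,150:300])[0].min()+150,v),.015,p)[:2] for v in list(range(20,40))+list(range(80,330)) if m[v,150:300].any()]
print("wr",fit(W))
to([.6255,.1358,.15],.06)
E
echo '[[[0,0,-0.05],[0,0,0],0.4],[[0,0,-0.1],[0,0,0],0.4]]' > rows.txt && python3 jog.py rows.txt
```

```text
time_s: 6.7
eef_pos: [0.4382, 0.0001, 0.1027]
eef_rot: [-0.001, 0.639, 0.769, -0.0]
wrist_force: [0.8, -1.0, -0.6]
opening: 0.533
grasp_force: 63.0Traceback (most recent call last):
  File "<stdin>", line 9, in <module>
    return umr_maximum(a, axis, None, out, keepdims, initial, where)
ValueError: zero-size array to reduction operation maximum which has no identity
```

Run:
```python
from h import *
def bl(im): h=cv2.cvtColor(im,cv2.COLOR_BGR2HSV); return (h[...,0]>95)&(h[...,0]<128)&(h[...,1]>110)&(h[...,2]>50)
def fit(W):
    W=np.array(W); 
    for _ in range(4):
        c=np.polyfit(W[:,1],W[:,0],1); r=W[:,0]-np.polyval(c,W[:,1]); W=W[np.abs(r)<max(2*r.std(),3e-4)]
    return -np.arctan(c[0]),r.std(),len(W)
t=cv2.imread("pics/top0.png");m=bl(t)
W=[px2w("top",(u,np.where(m[250:290,u])[0].max()+250),.015)[:2] for u in range(240,355) if m[250:290,u].any()]
print("top",fit(W))
p=np.load("wE.npy",allow_pickle=True).item();e=cv2.imread("pics/wE.png");m=bl(e)
W=[px2w("wrist",(np.where(m[v,150:300])[0].min()+150,v),.015,p)[:2] for v in list(range(20,40))+list(range(80,330)) if m[v,150:300].any()]
print("wr",fit(W))
to([.6255,.1358,.15],.06)
```

```text
top (np.float64(0.07330332782660194), np.float64(0.0006235816346845739), 115)
wr (np.float64(0.07549730670897563), np.float64(0.0002617919573249781), 247)
row [ 0.0992  0.2089 -0.0476] rz 0.124 q6 -0.46 tilt 0.12 t 6.7
```

```bash
echo '[[[0.02,0.05,-0.0476],[0,0,0.11],0.4],[[0.05,0.1,-0.0476],[0,0,0.11],0.4],[[0.08,0.16,-0.0476],[0,0,0.11],0.4],[[0.0992,0.2089,-0.03],[0,0,0.11],0.4],[[0.0992,0.2089,0.0],[0,0,0.11],0.4],[[0.0992,0.2089,0.005],[0,0,0.11],0.4],[[0.0992,0.2089,0.005],[0,0,0.11],0.4],[[0.0992,0.2089,0.005],[0,0,0.11],0.4],[[0.0992,0.2089,0.005],[0,0,0.11],0.4]]' > rows.txt && python3 jog.py rows.txt
python3 - <<'E'
from h import *
p,im=snap("g1"); crop(im,"pics/g1c.png",200,180,460,375,3)
for dy in(-.0275,.0275): print([w2px("wrist",[.6255+dx,.1358+dy,.092],p).round() for dx in(-.024,.024)])
to([.6255,.1358,.022],.0745)
E
```

```text
time_s: 7.82
eef_pos: [0.627, 0.1353, 0.0987]
eef_rot: [0.001, 0.681, 0.733, 0.001]
wrist_force: [-0.3, 0.4, -0.4]
opening: 0.537
grasp_force: 62.9
[array([254., 351.]), array([357., 357.])]
[array([258., 239.]), array([372., 247.])]
row [ 0.0005 -0.0015  0.0764] rz -0.001 q6 -0.05 tilt 0.12 t 7.88
```

View pics/g1c.png

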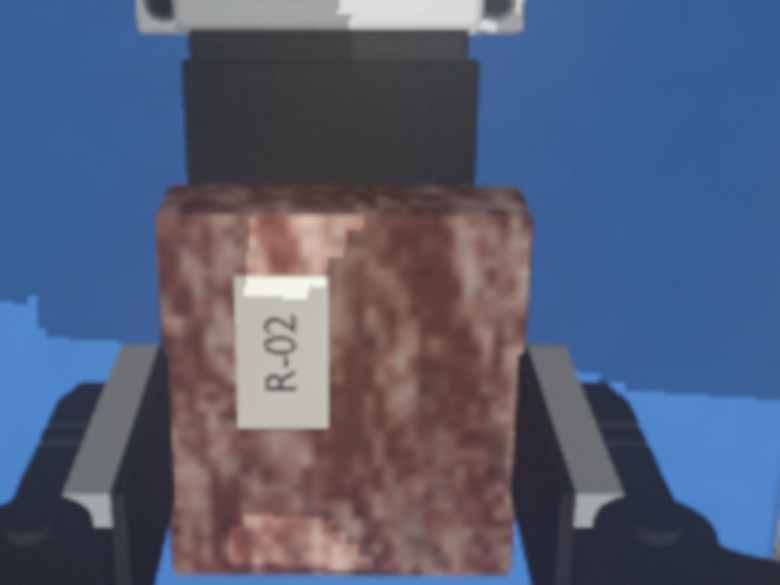

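Run:
```python
from h import *
p=np.load("g1.npy",allow_pickle=True).item()
P=lambda u,v,z: px2w("wrist",(200+u/3,180+v/3),z,p)
a=.0745;ey=np.array([-np.sin(a),np.cos(a)]);ex=np.array([np.cos(a),np.sin(a)])
T=[P(162,213,.1076),P(528,213,.1076),P(512,572,.1076),P(175,572,.1076)]
Bd=[P(184,62,.018),P(478,62,.018)]
J=[P(190,32,.061),P(467,32,.061)]
for n,X in(("tile",T),("tilebot",[P(160,190,.0956),P(528,187,.0956)]),("bed+y edge",Bd),("jaw",J)):
    X=np.array(X)[:,:2];print(n,(X@ex).round(4),(X@ey).round(4),X.mean(0).round(4))
t=np.array([.627,.1353]);print("tcp",t@ex,t@ey)
```

```text
tile [0.6128 0.6589 0.6594 0.6119] [0.1188 0.1187 0.0644 0.0646] [0.6272 0.1387]
tilebot [0.6107 0.6609] [0.1175 0.1179] [0.6253 0.1647]
bed+y edge [0.604  0.6631] [0.117  0.1169] [0.6231 0.1638]
jaw [0.6111 0.6558] [0.1321 0.1321] [0.6219 0.1789]
tcp 0.6353313295699522 0.08825639731417054
```

```bash
echo '[[[0.0,-0.0015,0.03],[0,0,0],0.4],[[0.0,-0.0015,0.06],[0,0,0],0.4],[[0.0,-0.0015,0.072],[0,0,0],0.4],[[0.0,-0.0015,0.0765],[0,0,0],0.4],[[0.0,-0.0015,0.0765],[0,0,0],0.4],[[0.0,-0.0015,0.0765],[0,0,0],0.4],[[0.0,-0.0015,0.0765],[0,0,0],0.4]]' > rows.txt && python3 jog.py rows.txt;echo '[[[0,0,0],[0,0,0],0.8],[[0,0,0],[0,0,0],0.8],[[0,0,0],[0,0,0],0.8]]' > rows.txt && python3 jog.py rows.txt;echo '[[[0,0,-0.05],[0,0,0],0.8],[[0,0,-0.11],[0,0,0],0.8],[[0,0,-0.17],[0,0,0],1],[[0,0,-0.17],[0,0,0],1]]' > rows.txt && python3 jog.py rows.txt
python3 - <<'E'
from h import *
to([.4285,.180,.19],.16)
E
```

```text
time_s: 8.75
eef_pos: [0.6254, 0.1356, 0.0212]
eef_rot: [0.0, 0.68, 0.733, 0.0]
wrist_force: [-0.9, -0.1, 1.6]
opening: 0.538
grasp_force: 63.1
time_s: 9.12
eef_pos: [0.6248, 0.1355, 0.0205]
eef_rot: [0.0, 0.68, 0.733, 0.0]
wrist_force: [-0.1, 0.3, -0.4]
opening: 0.795
grasp_force: 0.0
time_s: 9.62
eef_pos: [0.6287, 0.1358, 0.1977]
eef_rot: [0.004, 0.68, 0.733, 0.004]
wrist_force: [-0.1, 0.3, 0.8]
opening: 1.001
grasp_force: 0.0
row [ 0.0589 -0.1965  0.0053] rz -0.086 q6 -0.05 tilt 0.71 t 9.62
```

```bash
echo '[[[0.0589,-0.06,0.0053],[0,0,-0.086],1],[[0.0589,-0.12,0.0053],[0,0,-0.086],1],[[0.0589,-0.18,0.0053],[0,0,-0.086],1],[[0.0589,-0.1965,0.0053],[0,0,-0.086],1],[[0.0589,-0.1965,0.0053],[0,0,-0.086],1],[[0.0589,-0.1965,0.0053],[0,0,-0.086],1],[[0.0589,-0.1965,0.0053],[0,0,-0.086],1],[[0.0589,-0.1965,0.0053],[0,0,-0.086],1]]' > rows.txt && python3 jog.py rows.txt
cat >> h.py <<'E'
def plan(g,tag,z=.002):
    c,y=find(g,tag); o,M=tool(); print(o["eef_pos"].round(4),np.abs(o["dq"]).max().round(4))
    L=np.array([-np.sin(y),np.cos(y)]); t=c-.0027*L; to([t[0],t[1],z],y)
E
python3 - <<'E'
from h import *
plan([.4285,.221],"f3")
E
```

```text
time_s: 10.62
eef_pos: [0.4251, 0.1796, 0.185]
eef_rot: [-0.0, 0.649, 0.761, -0.0]
wrist_force: [-0.2, 0.5, 0.7]
opening: 0.998
grasp_force: 0.0
f3 px [325.6 157.1] c [0.4281 0.2228] sides [np.float64(0.0453), np.float64(0.0554)] short-side yaw 0.219
[0.425  0.1796 0.185 ] 0.0044
row [0.0395 0.0102 0.183 ] rz -0.06 q6 -0.02 tilt 0.02 t 10.68
```

```bash
echo '[[[0.0395,0.0102,0.04],[0,0,-0.03],1],[[0.0395,0.0102,0.1],[0,0,-0.03],1],[[0.0395,0.0102,0.15],[0,0,-0.03],1],[[0.0395,0.0102,0.178],[0,0,-0.03],1],[[0.0395,0.0102,0.182],[0,0,-0.03],1],[[0.0395,0.0102,0.182],[0,0,-0.03],1],[[0.0395,0.0102,0.182],[0,0,-0.03],1]]' > rows.txt && python3 jog.py rows.txt; echo '[[[0,0,0],[0,0,0],0.4],[[0,0,0],[0,0,0],0.4],[[0,0,0],[0,0,0],0.4],[[0,0,0],[0,0,0],0.4],[[0,0,0],[0,0,0],0.4],[[0,0,0],[0,0,0],0.4]]' > rows.txt && python3 jog.py rows.txt;  echo '[[[0,0,-0.05],[0,0,0],0.4],[[0,0,-0.1],[0,0,0],0.4],[[0,0,-0.13],[0,0,0],0.4],[[0,0,-0.13],[0,0,0],0.4]]' > rows.txt && python3 jog.py rows.txt
python3 - <<'E'
from h import *
to([.625,.1356,.13],.0745)
E
```

```text
time_s: 11.55
eef_pos: [0.4298, 0.2207, 0.0047]
eef_rot: [0.001, 0.637, 0.771, 0.001]
wrist_force: [0.4, 0.1, -0.4]
opening: 1.0
grasp_force: 0.0
time_s: 12.3
eef_pos: [0.4289, 0.2205, 0.0043]
eef_rot: [0.0, 0.637, 0.771, 0.0]
wrist_force: [-2.0, -1.1, 8.8]
opening: 0.54
grasp_force: 60.6
time_s: 12.8
eef_pos: [0.4302, 0.2209, 0.1359]
eef_rot: [0.002, 0.637, 0.771, 0.002]
wrist_force: [0.1, -0.9, -0.8]
opening: 0.534
grasp_force: 62.6
row [-0.1205  0.1751  0.0069] rz 0.116 q6 0.04 tilt 0.34 t 12.8
```

```bash
echo '[[[-0.03,0.05,0],[0,0,0.116],0.4],[[-0.07,0.1,0],[0,0,0.116],0.4],[[-0.12,0.17,0],[0,0,0.116],0.4],[[-0.1205,0.1751,0.0069],[0,0,0.116],0.4],[[-0.1205,0.1751,0.0069],[0,0,0.116],0.4],[[-0.1205,0.1751,0.0069],[0,0,0.116],0.4],[[-0.1205,0.1751,0.0069],[0,0,0.116],0.4],[[-0.1205,0.1751,0.0069],[0,0,0.116],0.4],[[-0.1205,0.1751,0.0069],[0,0,0.116],0.4]]' > rows.txt && python3 jog.py rows.txt
python3 - <<'E'
from h import *
to([.625,.1356,.0352],.0745)
E
```

```text
time_s: 13.92
eef_pos: [0.6228, 0.1355, 0.1267]
eef_rot: [0.0, 0.68, 0.733, 0.0]
wrist_force: [0.5, -0.2, -1.4]
opening: 0.535
grasp_force: 62.6
row [-0.0001  0.0022  0.0915] rz 0.0 q6 -0.05 tilt 0.03 t 13.93
```

```bash
echo '[[[0.0,0.002,0.03],[0,0,0],0.4],[[0.0,0.002,0.06],[0,0,0],0.4],[[0.0,0.002,0.08],[0,0,0],0.4],[[0.0,0.002,0.091],[0,0,0],0.4],[[0.0,0.002,0.091],[0,0,0],0.4],[[0.0,0.002,0.091],[0,0,0],0.4],[[0.0,0.002,0.091],[0,0,0],0.4]]' > rows.txt && python3 jog.py rows.txt;echo '[[[0,0,0],[0,0,0],0.8],[[0,0,0],[0,0,0],0.8],[[0,0,0],[0,0,0],0.8]]' > rows.txt && python3 jog.py rows.txt;echo '[[[0,0,-0.05],[0,0,0],0.8],[[0,0,-0.11],[0,0,0],0.8],[[0,0,-0.16],[0,0,0],1],[[0,0,-0.16],[0,0,0],1]]' > rows.txt && python3 jog.py rows.txt
python3 - <<'E'
from h import *
to([.455,.298,.19],-.08)
E
```

```text
time_s: 14.8
eef_pos: [0.6255, 0.1353, 0.0359]
eef_rot: [0.0, 0.68, 0.733, 0.0]
wrist_force: [-0.5, 1.2, -1.8]
opening: 0.537
grasp_force: 62.6
time_s: 15.18
eef_pos: [0.625, 0.1352, 0.0354]
eef_rot: [0.0, 0.68, 0.733, 0.0]
wrist_force: [-0.8, 0.1, -0.1]
opening: 0.797
grasp_force: 0.0
time_s: 15.68
eef_pos: [0.6283, 0.1354, 0.2015]
eef_rot: [0.004, 0.68, 0.733, 0.004]
wrist_force: [-0.1, -0.2, -0.5]
opening: 0.994
grasp_force: 0.0
row [ 0.175  -0.1609  0.0097] rz 0.154 q6 -0.05 tilt 0.61 t 15.68
```

```bash
echo '[[[0.04,-0.04,0.01],[0,0,0.154],1],[[0.08,-0.08,0.01],[0,0,0.154],1],[[0.12,-0.12,0.01],[0,0,0.154],1],[[0.175,-0.161,0.01],[0,0,0.154],1],[[0.175,-0.161,0.01],[0,0,0.154],1],[[0.175,-0.161,0.01],[0,0,0.154],1],[[0.175,-0.161,0.01],[0,0,0.154],1],[[0.175,-0.161,0.01],[0,0,0.154],1],[[0.175,-0.161,0.01],[0,0,0.154],1]]' > rows.txt && python3 jog.py rows.txt
python3 - <<'E'
from h import *
plan([.4518,.3402],"f2")
E
```

```text
time_s: 16.8
eef_pos: [0.4521, 0.2971, 0.1852]
eef_rot: [0.0, 0.735, 0.678, -0.0]
wrist_force: [0.2, -0.4, 1.2]
opening: 0.998
grasp_force: 0.0
f2 px [307.  154.5] c [0.4501 0.3417] sides [np.float64(0.0452), np.float64(0.0548)] short-side yaw -0.064
[0.452  0.2973 0.1852] 0.0072
row [ 0.0415 -0.0054  0.1832] rz -0.017 q6 0.44 tilt 0.0 t 16.85
```

```bash
echo '[[[0.0415,-0.0054,0.04],[0,0,-0.005],1],[[0.0415,-0.0054,0.1],[0,0,-0.005],1],[[0.0415,-0.0054,0.15],[0,0,-0.005],1],[[0.0415,-0.0054,0.178],[0,0,-0.005],1],[[0.0415,-0.0054,0.183],[0,0,-0.005],1],[[0.0415,-0.0054,0.183],[0,0,-0.005],1],[[0.0415,-0.0054,0.183],[0,0,-0.005],1]]' > rows.txt && python3 jog.py rows.txt; echo '[[[0,0,0],[0,0,0],0.4],[[0,0,0],[0,0,0],0.4],[[0,0,0],[0,0,0],0.4],[[0,0,0],[0,0,0],0.4],[[0,0,0],[0,0,0],0.4],[[0,0,0],[0,0,0],0.4]]' > rows.txt && python3 jog.py rows.txt;  echo '[[[0,0,-0.05],[0,0,0],0.4],[[0,0,-0.1],[0,0,0],0.4],[[0,0,-0.14],[0,0,0],0.4],[[0,0,-0.14],[0,0,0],0.4]]' > rows.txt && python3 jog.py rows.txt
python3 - <<'E'
from h import *
to([.625,.1356,.14],.0745)
E
```

```text
time_s: 17.73
eef_pos: [0.4508, 0.3403, 0.0041]
eef_rot: [0.0, 0.733, 0.68, 0.002]
wrist_force: [0.9, 0.5, 0.7]
opening: 1.001
grasp_force: 0.0
time_s: 18.48
eef_pos: [0.4501, 0.3401, 0.0035]
eef_rot: [0.0, 0.733, 0.68, 0.001]
wrist_force: [-0.9, 0.2, 6.2]
opening: 0.538
grasp_force: 61.4
time_s: 18.98
eef_pos: [0.4518, 0.3409, 0.1465]
eef_rot: [0.001, 0.733, 0.68, 0.004]
wrist_force: [0.1, -1.3, -1.3]
opening: 0.537
grasp_force: 62.3
row [-0.1918  0.188   0.007 ] rz -0.149 q6 0.51 tilt 0.46 t 18.98
```

```bash
echo '[[[-0.05,0.05,0],[0,0,-0.149],0.4],[[-0.1,0.1,0],[0,0,-0.149],0.4],[[-0.15,0.15,0],[0,0,-0.149],0.4],[[-0.1908,0.188,0.007],[0,0,-0.149],0.4],[[-0.1908,0.188,0.007],[0,0,-0.149],0.4],[[-0.1908,0.188,0.007],[0,0,-0.149],0.4],[[-0.1908,0.188,0.007],[0,0,-0.149],0.4],[[-0.1908,0.188,0.007],[0,0,-0.149],0.4],[[-0.1908,0.188,0.007],[0,0,-0.149],0.4],[[-0.1908,0.188,0.007],[0,0,-0.149],0.4]]' > rows.txt && python3 jog.py rows.txt
python3 - <<'E'
from h import *
to([.625,.1367,.0468],.0745)
E
```

```text
time_s: 20.23
eef_pos: [0.6224, 0.136, 0.1355]
eef_rot: [0.0, 0.68, 0.733, 0.0]
wrist_force: [-0.1, 0.2, -0.8]
opening: 0.538
grasp_force: 62.3
row [0.0005 0.0026 0.0887] rz 0.0 q6 -0.05 tilt 0.02 t 20.23
```

```bash
echo '[[[0.0005,0.0025,0.03],[0,0,0],0.4],[[0.0005,0.0025,0.06],[0,0,0],0.4],[[0.0005,0.0025,0.08],[0,0,0],0.4],[[0.0005,0.0025,0.0885],[0,0,0],0.4],[[0.0005,0.0025,0.0885],[0,0,0],0.4],[[0.0005,0.0025,0.0885],[0,0,0],0.4],[[0.0005,0.0025,0.0885],[0,0,0],0.4]]' > rows.txt && python3 jog.py rows.txt;echo '[[[0,0,0],[0,0,0],0.8],[[0,0,0],[0,0,0],0.8],[[0,0,0],[0,0,0],0.8]]' > rows.txt && python3 jog.py rows.txt;echo '[[[0,0,-0.05],[0,0,0],0.8],[[0,0,-0.1],[0,0,0],0.8],[[0,0,-0.145],[0,0,0],1],[[0,0,-0.145],[0,0,0],1]]' > rows.txt && python3 jog.py rows.txt
python3 - <<'E'
from h import *
to([.5445,.338,.19],-.06)
E
```

```text
time_s: 21.1
eef_pos: [0.6256, 0.136, 0.0475]
eef_rot: [0.0, 0.68, 0.733, 0.0]
wrist_force: [-0.2, 0.5, -0.8]
opening: 0.54
grasp_force: 62.3
time_s: 21.48
eef_pos: [0.6251, 0.136, 0.0469]
eef_rot: [0.0, 0.68, 0.733, 0.0]
wrist_force: [0.1, -0.4, -0.0]
opening: 0.802
grasp_force: 0.0
time_s: 21.98
eef_pos: [0.628, 0.1362, 0.1973]
eef_rot: [0.003, 0.68, 0.733, 0.003]
wrist_force: [0.1, -0.5, 0.0]
opening: 0.998
grasp_force: 0.0
row [ 0.2074 -0.0684  0.0066] rz 0.134 q6 -0.04 tilt 0.54 t 21.98
```

```bash
echo '[[[0.05,-0.02,0.006],[0,0,0.134],1],[[0.1,-0.04,0.006],[0,0,0.134],1],[[0.15,-0.06,0.006],[0,0,0.134],1],[[0.2074,-0.068,0.0066],[0,0,0.134],1],[[0.2074,-0.068,0.0066],[0,0,0.134],1],[[0.2074,-0.068,0.0066],[0,0,0.134],1],[[0.2074,-0.068,0.0066],[0,0,0.134],1],[[0.2074,-0.068,0.0066],[0,0,0.134],1],[[0.2074,-0.068,0.0066],[0,0,0.134],1]]' > rows.txt && python3 jog.py rows.txt
python3 - <<'E'
from h import *
plan([.5424,.380],"f1")
E
```

```text
time_s: 23.1
eef_pos: [0.5423, 0.337, 0.1853]
eef_rot: [0.0, 0.728, 0.685, 0.0]
wrist_force: [0.3, -0.1, 0.5]
opening: 1.001
grasp_force: 0.0
f1 px [308. 153.] c [0.5404 0.3827] sides [np.float64(0.0436), np.float64(0.0539)] short-side yaw -0.044
[0.5423 0.3372 0.1853] 0.0062
row [ 0.0427 -0.0046  0.1833] rz -0.017 q6 0.43 tilt 0.0 t 23.15
```

```bash
echo '[[[0.0427,-0.0046,0.04],[0,0,-0.005],1],[[0.0427,-0.0046,0.1],[0,0,-0.005],1],[[0.0427,-0.0046,0.15],[0,0,-0.005],1],[[0.0427,-0.0046,0.178],[0,0,-0.005],1],[[0.0427,-0.0046,0.183],[0,0,-0.005],1],[[0.0427,-0.0046,0.183],[0,0,-0.005],1],[[0.0427,-0.0046,0.183],[0,0,-0.005],1]]' > rows.txt && python3 jog.py rows.txt; echo '[[[0,0,0],[0,0,0],0.4],[[0,0,0],[0,0,0],0.4],[[0,0,0],[0,0,0],0.4],[[0,0,0],[0,0,0],0.4],[[0,0,0],[0,0,0],0.4],[[0,0,0],[0,0,0],0.4]]' > rows.txt && python3 jog.py rows.txt;  echo '[[[0,0,-0.05],[0,0,0],0.4],[[0,0,-0.1],[0,0,0],0.4],[[0,0,-0.14],[0,0,0],0.4],[[0,0,-0.14],[0,0,0],0.4]]' > rows.txt && python3 jog.py rows.txt
python3 - <<'E'
from h import *
to([.625,.1356,.15],.0745)
E
```

```text
time_s: 24.02
eef_pos: [0.5414, 0.3813, 0.0044]
eef_rot: [0.001, 0.726, 0.687, 0.002]
wrist_force: [-0.3, 0.2, 0.1]
opening: 1.004
grasp_force: 0.0
time_s: 24.78
eef_pos: [0.5407, 0.3812, 0.0035]
eef_rot: [0.0, 0.726, 0.687, 0.001]
wrist_force: [0.1, -0.5, 5.9]
opening: 0.533
grasp_force: 62.1
time_s: 25.28
eef_pos: [0.5422, 0.3819, 0.1468]
eef_rot: [0.001, 0.726, 0.687, 0.004]
wrist_force: [-0.2, -0.8, -1.2]
opening: 0.53
grasp_force: 62.1
row [-0.2414  0.0962 -0.0034] rz -0.129 q6 0.49 tilt 0.45 t 25.27
```

```bash
echo '[[[-0.05,0.02,0],[0,0,-0.129],0.4],[[-0.1,0.04,0],[0,0,-0.129],0.4],[[-0.15,0.06,0],[0,0,-0.129],0.4],[[-0.2,0.08,0],[0,0,-0.129],0.4],[[-0.2402,0.0985,0.003],[0,0,-0.129],0.4],[[-0.2402,0.0985,0.003],[0,0,-0.129],0.4],[[-0.2402,0.0985,0.003],[0,0,-0.129],0.4],[[-0.2402,0.0985,0.003],[0,0,-0.129],0.4],[[-0.2402,0.0985,0.003],[0,0,-0.129],0.4],[[-0.2402,0.0985,0.003],[0,0,-0.129],0.4]]' > rows.txt && python3 jog.py rows.txt
python3 - <<'E'
from h import *
to([.625,.1368,.0588],.0745)
E
```

```text
time_s: 26.52
eef_pos: [0.6248, 0.1363, 0.1393]
eef_rot: [0.0, 0.68, 0.733, 0.0]
wrist_force: [0.2, -0.8, 0.1]
opening: 0.537
grasp_force: 62.1
row [0.0005 0.0002 0.0805] rz 0.001 q6 -0.05 tilt 0.01 t 26.52
```

```bash
echo '[[[0.0005,0,0.03],[0,0,0],0.4],[[0.0005,0,0.06],[0,0,0],0.4],[[0.0005,0,0.075],[0,0,0],0.4],[[0.0005,0,0.0803],[0,0,0],0.4],[[0.0005,0,0.0803],[0,0,0],0.4],[[0.0005,0,0.0803],[0,0,0],0.4],[[0.0005,0,0.0803],[0,0,0],0.4]]' > rows.txt && python3 jog.py rows.txt;echo '[[[0,0,0],[0,0,0],0.8],[[0,0,0],[0,0,0],0.8],[[0,0,0],[0,0,0],0.8]]' > rows.txt && python3 jog.py rows.txt;echo '[[[0,0,-0.05],[0,0,0],0.8],[[0,0,-0.1],[0,0,0],0.8],[[-0.02,0,-0.12],[0,0,0],1],[[-0.02,0,-0.12],[0,0,0],1],[[-0.02,0,-0.12],[0,0,0],1],[[-0.02,0,-0.12],[0,0,0],1],[[-0.02,0,-0.12],[0,0,0],1]]' > rows.txt && python3 jog.py rows.txt
python3 - <<'E'
from h import *
p,im=snap("s1"); o,M=tool();print(np.abs(o["dq"]).max())
crop(im,"pics/s1c.png",140,40,400,235,3)
E
```

```text
time_s: 27.4
eef_pos: [0.6257, 0.1362, 0.06]
eef_rot: [0.001, 0.68, 0.733, 0.001]
wrist_force: [0.2, 0.6, -0.9]
opening: 0.536
grasp_force: 62.1
time_s: 27.78
eef_pos: [0.6251, 0.1359, 0.0591]
eef_rot: [0.0, 0.68, 0.733, 0.0]
wrist_force: [0.4, 0.0, -0.7]
opening: 0.799
grasp_force: 0.0
time_s: 28.65
eef_pos: [0.6257, 0.1163, 0.1774]
eef_rot: [-0.001, 0.68, 0.733, -0.001]
wrist_force: [0.0, -0.1, -1.3]
opening: 1.002
grasp_force: 0.0
0.00735620208694955
```

View pics/s1c.png

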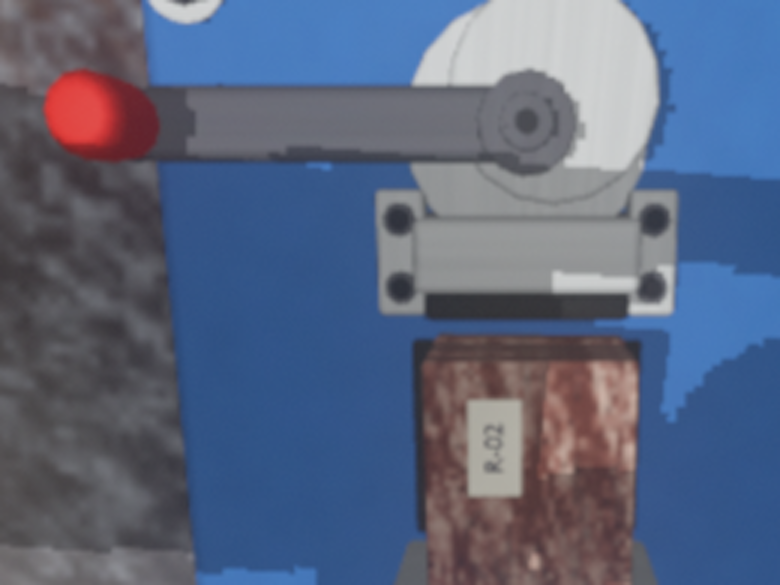

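Run:
```python
from h import *
p=np.load("s1.npy",allow_pickle=True).item()
P=lambda u,v,z: px2w("wrist",(140+u/3,40+v/3),z,p)[:2]
a=.0745;ey=np.array([-np.sin(a),np.cos(a)]);ex=np.array([np.cos(a),np.sin(a)])
F=lambda x:(round(float(x@ex),4),round(float(x@ey),4))
print("tile",F(P(422,357,.066)),F(P(638,357,.066)))
print("tile bottom edge",F(P(440,337,.018)),F(P(640,334,.018)))
print("jaw",F(P(425,318,.061)),F(P(630,316,.061)))
print("bed+y",F(P(413,341,.018)),F(P(668,331,.018)))
g=P(80,102,.079);g2=P(113,122,.049)
for z in(.055,.062,.068):
    v=P(527,122,z);print("piv",z,v.round(4),F(v),"grip",g.round(4),F(g),"ang",np.arctan2(*(((g-v)@ey),-((g-v)@ex))),"r",np.linalg.norm(g-v).round(4))
# predicted from bed: pivot at bed+76.5
```

```text
tile (0.6105, 0.1191) (0.6581, 0.1191)
tile bottom edge (0.6111, 0.1182) (0.6632, 0.119)
jaw (0.6109, 0.127) (0.6565, 0.1275)
bed+y (0.604, 0.1172) (0.6704, 0.1197)
piv 0.055 [0.6193 0.2146] (0.6336, 0.1679) grip [0.5318 0.2102] (0.546, 0.1701) ang 0.02444301949770511 r 0.0876
piv 0.062 [0.6193 0.2142] (0.6336, 0.1675) grip [0.5318 0.2102] (0.546, 0.1701) ang 0.029475260634738355 r 0.0876
piv 0.068 [0.6194 0.2138] (0.6336, 0.1671) grip [0.5318 0.2102] (0.546, 0.1701) ang 0.033788932714262636 r 0.0876
```

Run:
```python
from h import *
to([.532,.207,.16],1.645)
```

```text
row [ 0.0974 -0.0869  0.0179] rz -1.571 q6 -0.08 tilt 0.1 t 28.7
```

```bash
echo '[[[0.05,-0.04,0],[0,0,-0.19],0.6],[[0.0974,-0.0869,0.01],[0,0,-0.38],0.6],[[0.0974,-0.0869,0.0179],[0,0,-0.57],0.6],[[0.0974,-0.0869,0.0179],[0,0,-0.76],0.6],[[0.0974,-0.0869,0.0179],[0,0,-0.95],0.6],[[0.0974,-0.0869,0.0179],[0,0,-1.14],0.6],[[0.0974,-0.0869,0.0179],[0,0,-1.33],0.6],[[0.0974,-0.0869,0.0179],[0,0,-1.52],0.6],[[0.0974,-0.0869,0.0179],[0,0,-1.571],0.6],[[0.0974,-0.0869,0.0179],[0,0,-1.571],0.6]]' > rows.txt && python3 jog.py rows.txt;echo '[[[0,0,0],[0,0,0],0.6],[[0,0,0],[0,0,0],0.6],[[0,0,0],[0,0,0],0.6]]' > rows.txt && python3 jog.py rows.txt
python3 - <<'E'
from h import *
p,im=snap("h1")
b,g,r=[im[...,i].astype(int) for i in range(3)]
m=((r>110)&(g<60)&(b<60)).astype(np.uint8); n,l,st,c=cv2.connectedComponentsWithStats(m); i=1+st[1:,4].argmax()
print(st[i],c[i],w2px("wrist",[.532,.207,.064],p), px2w("wrist",c[i],.066,p))
to([.532,.207,.056],1.645)
E
```

```text
time_s: 29.95
eef_pos: [0.5324, 0.2069, 0.1607]
eef_rot: [-0.0, -0.037, 0.999, -0.0]
wrist_force: [-0.5, -0.2, -0.5]
opening: 0.6
grasp_force: 0.0
time_s: 30.32
eef_pos: [0.5326, 0.2067, 0.161]
eef_rot: [-0.0, -0.037, 0.999, 0.0]
wrist_force: [0.3, 0.1, -0.6]
opening: 0.595
grasp_force: 0.0
[305 220  24  30 343] [316.88921283 231.16909621] [313.9749463  235.74998437] [0.528009   0.20862785 0.066     ]
row [0.0006 0.0003 0.105 ] rz -0.0 q6 -1.48 tilt 0.0 t 30.38
```

```bash
echo '[[[0.0012,0.0012,0.05],[0,0,0],0.6],[[0.0012,0.0012,0.09],[0,0,0],0.6],[[0.0012,0.0012,0.105],[0,0,0],0.6],[[0.0012,0.0012,0.105],[0,0,0],0.6],[[0.0012,0.0012,0.105],[0,0,0],0.6]]' > rows.txt && python3 jog.py rows.txt;echo '[[[0,0,0],[0,0,0],0.1],[[0,0,0],[0,0,0],0.1],[[0,0,0],[0,0,0],0.1],[[0,0,0],[0,0,0],0.1],[[0,0,0],[0,0,0],0.1],[[0,0,0],[0,0,0],0.1]]' > rows.txt && python3 jog.py rows.txt
python3 - <<'E'
from h import *
o,M=tool(); c=np.array([.6193,.2142-.003]); g=o["eef_pos"][:2]-c
print(o["eef_pos"],o["grasp_force"],"r",np.linalg.norm(g),"ang",np.pi-np.arctan2(g[1],g[0])+.0745)
th0=np.arctan2(g[1],g[0])
for k in range(1,11):
    d=-.1*k; R2=np.array([[np.cos(d),-np.sin(d)],[np.sin(d),np.cos(d)]]); v=R2@g-g
    print(k,(M.T@np.array([v[0],v[1],0])).round(4),.1*k)
E
```

```text
time_s: 31.0
eef_pos: [0.5328, 0.2081, 0.0578]
eef_rot: [0.001, -0.037, 0.999, 0.0]
wrist_force: [-0.4, -0.0, 0.3]
opening: 0.603
grasp_force: 0.0
time_s: 31.75
eef_pos: [0.5321, 0.2081, 0.0573]
eef_rot: [0.001, -0.037, 0.999, 0.0]
wrist_force: [-1.0, 0.0, 6.2]
opening: 0.169
grasp_force: 58.5
[0.53205268 0.20807864 0.05730879] 58.454614263027906 r 0.08730313648652474 ang 6.321924594733951
1 [-0.0008  0.0087  0.    ] 0.1
2 [-0.0024  0.0173  0.    ] 0.2
3 [-0.0049  0.0256  0.    ] 0.30000000000000004
4 [-0.0082  0.0337  0.    ] 0.4
5 [-0.0123  0.0414  0.    ] 0.5
6 [-0.0171  0.0487  0.    ] 0.6000000000000001
7 [-0.0227  0.0554  0.0001] 0.7000000000000001
8 [-0.0289  0.0616  0.0001] 0.8
9 [-0.0356  0.0671  0.0001] 0.9
10 [-0.0429  0.0719  0.0001] 1.0
```

```bash
echo '[[[-0.0008,0.0087,0],[0,0,0.1],0.1],[[-0.0024,0.0173,0],[0,0,0.2],0.1],[[-0.0049,0.0256,0],[0,0,0.3],0.1],[[-0.0082,0.0337,0],[0,0,0.4],0.1],[[-0.0123,0.0414,0],[0,0,0.5],0.1],[[-0.0171,0.0487,0],[0,0,0.6],0.1],[[-0.0227,0.0554,0],[0,0,0.7],0.1],[[-0.0289,0.0616,0],[0,0,0.8],0.1],[[-0.0356,0.0671,0],[0,0,0.9],0.1],[[-0.0356,0.0671,0],[0,0,0.9],0.1]]' > rows.txt && python3 jog.py rows.txt
python3 - <<'E'
from h import *
o,M=tool(); c=np.array([.6193,.2142-.003]); g=o["eef_pos"][:2]-c
print("r",np.linalg.norm(g),"ang",(np.pi-np.arctan2(g[1],g[0])+.0745)%(2*np.pi),o["torque"])
E
```

```text
time_s: 33.0
eef_pos: [0.5611, 0.2798, 0.0573]
eef_rot: [-0.001, 0.402, 0.916, 0.001]
wrist_force: [-6.6, 6.8, 7.7]
opening: 0.167
grasp_force: 58.9
r 0.08995035535432774 ang 0.9423332920693941 [ 1.14030448  1.01967809 -0.22433364]
```

```bash
echo '[[[0,0,0],[0,0,0],0.4],[[0,0,0],[0,0,0],0.4],[[0,0,-0.05],[0,0,0],0.4],[[0,0,-0.1],[0,0,0],0.5],[[0,0,-0.1],[0,0,0],0.5]]' > rows.txt && python3 jog.py rows.txt
python3 - <<'E'
from h import *
to([.625,.085,.15],.0745)
E
```

```text
time_s: 33.62
eef_pos: [0.5653, 0.278, 0.1615]
eef_rot: [0.004, 0.401, 0.916, 0.003]
wrist_force: [0.3, -0.8, -0.1]
opening: 0.499
grasp_force: 0.0
row [-0.1823 -0.087   0.0116] rz 0.67 q6 -0.48 tilt 0.56 t 33.62
```

```bash
echo '[[[-0.05,-0.025,0],[0,0,0.18],1],[[-0.1,-0.05,0],[0,0,0.36],1],[[-0.15,-0.07,0],[0,0,0.54],1],[[-0.1823,-0.087,0.0116],[0,0,0.67],1],[[-0.1823,-0.087,0.0116],[0,0,0.67],1],[[-0.1823,-0.087,0.0116],[0,0,0.67],1],[[-0.1823,-0.087,0.0116],[0,0,0.67],1],[[-0.1823,-0.087,0.0116],[0,0,0.67],1],[[-0.1823,-0.087,0.0116],[0,0,0.67],1],[[-0.1823,-0.087,0.0116],[0,0,0.67],1]]' > rows.txt && python3 jog.py rows.txt
python3 - <<'E'
from h import *
o,M=tool();print(np.abs(o["dq"]).max())
p,im=snap("j1")
crop(im,"pics/j1c.png",200,90,440,270,3.3)
E
```

```text
time_s: 34.88
eef_pos: [0.6214, 0.0848, 0.1445]
eef_rot: [0.0, 0.68, 0.733, 0.0]
wrist_force: [0.3, -0.1, 0.3]
opening: 1.002
grasp_force: 0.0
0.003963470623468149
```

View pics/j1c.png

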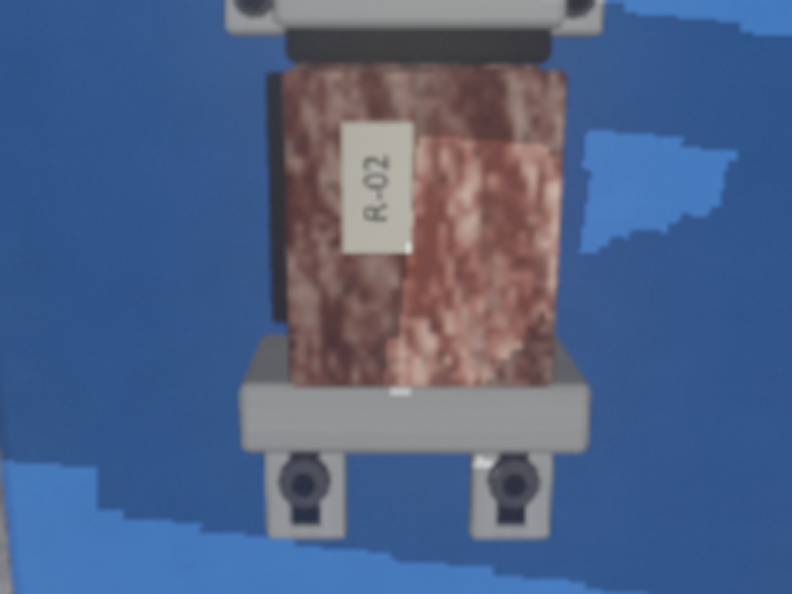

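Run:
```python
from h import *
p=np.load("j1.npy",allow_pickle=True).item()
P=lambda u,v,z: px2w("wrist",(200+u/3.3,90+v/3.3),z,p)[:2]
a=.0745;ey=np.array([-np.sin(a),np.cos(a)]);ex=np.array([np.cos(a),np.sin(a)])
for n,u,v,z in[("jaw",420,62,.061),("tile+y",420,66,.066),("tile-y",420,385,.066),("tile R",560,230,.066),("tile L",288,230,.066),("fence",268,383,.061),("fence",575,381,.061),("fence lo",265,336,.015)]:
    x=P(u,v,z);print(n,round(float(x@ex),4),round(float(x@ey),4))
im=cv2.imread("pics/j1.png"); c=200+int(450/3.3)
print(im[105:118,c].tolist()); print(im[200:215,c].tolist())
```

```text
jaw 0.6336 0.1196
tile+y 0.6335 0.1189
tile-y 0.6342 0.0638
tile R 0.6583 0.0917
tile L 0.6107 0.0917
fence 0.6061 0.0629
fence 0.6631 0.0633
fence lo 0.6017 0.062
[[64, 62, 64], [63, 61, 62], [63, 60, 60], [68, 63, 64], [75, 70, 82], [74, 75, 95], [76, 79, 100], [80, 84, 109], [80, 84, 111], [80, 85, 112], [82, 86, 113], [83, 87, 114], [83, 87, 115]]
[[101, 109, 144], [87, 93, 128], [85, 90, 126], [88, 94, 130], [88, 93, 129], [84, 88, 124], [93, 96, 123], [121, 122, 131], [142, 141, 141], [147, 146, 145], [148, 147, 145], [148, 147, 146], [148, 147, 145], [149, 147, 146], [150, 149, 147]]
```

```bash
cat >> h.py <<'E'
def jawprof(tag):
    p=np.load(f"{tag}.npy",allow_pickle=True).item(); im=cv2.imread(f"pics/{tag}.png")
    a=.0745;ey=np.array([-np.sin(a),np.cos(a)]);ex=np.array([np.cos(a),np.sin(a)])
    def line(xs,z0,y0,y1,n=400):
        ys=np.linspace(y0,y1,n); pr=[]
        for y in ys:
            uv=np.array([w2px("wrist",[*(ex*x+ey*y),z0],p) for x in xs],np.float32)
            pr.append(cv2.remap(im,uv[None,:,0],uv[None,:,1],cv2.INTER_LINEAR)[0].astype(float).mean(0))
        return ys,np.array(pr)
    def edge(ys,s):
        d=np.gradient(cv2.GaussianBlur(s[:,None],(1,31),6)[:,0]); i=np.abs(d).argmax(); return round(ys[i]*1000,2),round(d[i],2)
    xs=np.linspace(.625,.645,15)
    ys,pr=line(xs,.061,.121,.132); print(tag,"metal/rubber",edge(ys,pr.sum(1)))
    for c in (.116,.118):
        ys,pr=line(xs,.066,c,c+.0045); print("  rubber/tile (R-B)",edge(ys,pr[:,2]-pr[:,0]))
    ys,pr=line(xs,.066,.060,.0675); print("  tile/fence",edge(ys,pr[:,2]-pr[:,0]))
    ys,pr=line(np.linspace(.6625,.6645,5),.061,.059,.067); print("  fence top edge",edge(ys,pr.sum(1)))
E
python3 - <<'E'
from h import *
jawprof("j1")
to([.5611,.2798,.16],.745)
E
```

```text
j1 metal/rubber (np.float64(125.19), np.float64(4.05))
  rubber/tile (R-B) (np.float64(119.68), np.float64(-0.27))
  rubber/tile (R-B) (np.float64(119.73), np.float64(-0.27))
  tile/fence (np.float64(63.91), np.float64(0.6))
  fence top edge (np.float64(63.33), np.float64(-1.56))
row [ 0.1992 -0.0455 -0.0155] rz -0.67 q6 -0.13 tilt 0.01 t 34.92
```

```bash
echo '[[[0.05,-0.01,-0.0155],[0,0,-0.18],0.5],[[0.1,-0.02,-0.0155],[0,0,-0.36],0.5],[[0.15,-0.03,-0.0155],[0,0,-0.54],0.5],[[0.1992,-0.0455,-0.0155],[0,0,-0.67],0.5],[[0.1992,-0.0455,-0.0155],[0,0,-0.67],0.5],[[0.1992,-0.0455,-0.0155],[0,0,-0.67],0.5],[[0.1992,-0.0455,-0.0155],[0,0,-0.67],0.5],[[0.1992,-0.0455,-0.0155],[0,0,-0.67],0.5],[[0.1992,-0.0455,-0.0155],[0,0,-0.67],0.5]]' > rows.txt && python3 jog.py rows.txt
python3 - <<'E'
from h import *
to([.5611,.2798,.058],.745)
E
```

```text
time_s: 36.05
eef_pos: [0.5616, 0.2788, 0.1599]
eef_rot: [-0.0, 0.402, 0.916, -0.0]
wrist_force: [-0.6, -0.2, -0.4]
opening: 0.502
grasp_force: 0.0
row [0.001  0.0003 0.1019] rz -0.001 q6 -0.47 tilt 0.0 t 36.05
```

```bash
echo '[[[0.001,0.0003,0.05],[0,0,0],0.5],[[0.001,0.0003,0.09],[0,0,0],0.5],[[0.001,0.0003,0.1015],[0,0,0],0.5],[[0.001,0.0003,0.1015],[0,0,0],0.5],[[0.001,0.0003,0.1015],[0,0,0],0.5],[[0.001,0.0003,0.1015],[0,0,0],0.1],[[0.001,0.0003,0.1015],[0,0,0],0.1],[[0.001,0.0003,0.1015],[0,0,0],0.1],[[0.001,0.0003,0.1015],[0,0,0],0.1],[[0.001,0.0003,0.1015],[0,0,0],0.1]]' > rows.txt && python3 jog.py rows.txt
python3 - <<'E'
from h import *
o,M=tool(); c=np.array([.62,.2143]); g=o["eef_pos"][:2]-c
print("r",np.linalg.norm(g),"ang",(np.pi-np.arctan2(g[1],g[0])+.0745)%(2*np.pi),o["torque"])
for d in (-.08,-.17,-.25,-.3,-.35):
    R2=np.array([[np.cos(d),-np.sin(d)],[np.sin(d),np.cos(d)]]); v=R2@g-g
    print(d,(M.T@np.array([v[0],v[1],0])).round(4))
E
```

```text
time_s: 37.3
eef_pos: [0.5616, 0.2808, 0.0601]
eef_rot: [0.001, 0.401, 0.916, 0.001]
wrist_force: [-0.8, -0.9, 5.9]
opening: 0.168
grasp_force: 58.5
r 0.08851225824269543 ang 0.9246721752464051 [-0.11686968  0.25771451  0.02595122]
-0.08 [-0.0005  0.0071  0.    ]
-0.17 [-0.0016  0.0149  0.    ]
-0.25 [-0.0033  0.0218  0.    ]
-0.3 [-0.0046  0.0261  0.0001]
-0.35 [-0.0061  0.0302  0.0001]
```

```bash
echo '[[[-0.0005,0.0071,0],[0,0,0.08],0.1],[[-0.0016,0.0149,0],[0,0,0.17],0.1],[[-0.0033,0.0218,0],[0,0,0.25],0.1],[[-0.0046,0.0261,0],[0,0,0.3],0.1],[[-0.0046,0.0261,0],[0,0,0.3],0.1],[[-0.0046,0.0261,0],[0,0,0.3],0.1]]' > rows.txt && python3 jog.py rows.txt
python3 - <<'E'
from h import *
o,M=tool(); c=np.array([.62,.2143]); g=o["eef_pos"][:2]-c
print("r",np.linalg.norm(g),"ang",(np.pi-np.arctan2(g[1],g[0])+.0745)%(2*np.pi),o["eef_pos"])
E
echo '[[[0,0,0],[0,0,0],0.5],[[0,0,0],[0,0,0],0.5],[[0,0,-0.05],[0,0,0],0.5],[[0,0,-0.09],[0,0,0],0.5],[[0,0,-0.09],[0,0,0],0.5]]' > rows.txt && python3 jog.py rows.txt
python3 - <<'E'
from h import *
to([.6214,.0848,.1445],.0745)
E
```

```text
time_s: 38.05
eef_pos: [0.5842, 0.2951, 0.0601]
eef_rot: [0.001, 0.534, 0.846, 0.001]
wrist_force: [-0.3, 0.5, 5.3]
opening: 0.164
grasp_force: 58.7
r 0.08837483999862628 ang 1.2286889551093005 [0.58423821 0.29511588 0.06014169]
time_s: 38.67
eef_pos: [0.5855, 0.2958, 0.1528]
eef_rot: [0.002, 0.534, 0.846, 0.003]
wrist_force: [-0.1, -0.9, 0.3]
opening: 0.503
grasp_force: 0.0
row [-0.2059 -0.0585  0.0081] rz 0.371 q6 -0.16 tilt 0.44 t 38.67
```

```bash
echo '[[[-0.05,-0.015,0],[0,0,0.18],1],[[-0.1,-0.03,0],[0,0,0.371],1],[[-0.15,-0.045,0],[0,0,0.371],1],[[-0.2059,-0.0585,0.0081],[0,0,0.371],1],[[-0.2059,-0.0585,0.0081],[0,0,0.371],1],[[-0.2059,-0.0585,0.0081],[0,0,0.371],1],[[-0.2059,-0.0585,0.0081],[0,0,0.371],1],[[-0.2059,-0.0585,0.0081],[0,0,0.371],1],[[-0.2059,-0.0585,0.0081],[0,0,0.371],1],[[-0.2059,-0.0585,0.0081],[0,0,0.371],1]]' > rows.txt && python3 jog.py rows.txt
python3 - <<'E'
from h import *
p,im=snap("j2"); o,M=tool();print(o["eef_pos"],np.abs(o["dq"]).max())
jawprof("j1");jawprof("j2")
E
```

```text
time_s: 39.92
eef_pos: [0.6188, 0.0843, 0.1404]
eef_rot: [0.0, 0.68, 0.733, 0.0]
wrist_force: [0.0, -1.0, 0.5]
opening: 1.004
grasp_force: 0.0
[0.61884661 0.08416213 0.14037786] 0.0028634926798967665
j1 metal/rubber (np.float64(125.19), np.float64(4.05))
  rubber/tile (R-B) (np.float64(119.68), np.float64(-0.27))
  rubber/tile (R-B) (np.float64(119.73), np.float64(-0.27))
  tile/fence (np.float64(63.91), np.float64(0.6))
  fence top edge (np.float64(63.33), np.float64(-1.56))
j2 metal/rubber (np.float64(122.68), np.float64(4.45))
  rubber/tile (R-B) (np.float64(118.42), np.float64(-0.31))
  rubber/tile (R-B) (np.float64(118.48), np.float64(-0.31))
  tile/fence (np.float64(63.53), np.float64(0.61))
  fence top edge (np.float64(62.91), np.float64(-1.76))
```

Run:
```python
from h import *
a=.0745;ey=np.array([-np.sin(a),np.cos(a)]);ex=np.array([np.cos(a),np.sin(a)])
for tag,lo,hi in(("wE",.122,.138),("s1",.122,.138),("j1",.114,.130),("j2",.112,.128)):
    p=np.load(f"{tag}.npy",allow_pickle=True).item(); im=cv2.imread(f"pics/{tag}.png"); ys=np.linspace(lo,hi,33); out=[]
    for y in ys:
        uv=np.array([w2px("wrist",[*(ex*x+ey*y),.061],p) for x in np.linspace(.625,.645,15)],np.float32)
        v=cv2.remap(im,uv[None,:,0],uv[None,:,1],cv2.INTER_LINEAR)[0].astype(float).mean(0); out.append((round(y*1000,1),int(v[0]),int(v[2])))
    print(tag,out)
```

```text
wE [(np.float64(122.0), 137, 56), (np.float64(122.5), 138, 56), (np.float64(123.0), 138, 56), (np.float64(123.5), 138, 56), (np.float64(124.0), 138, 57), (np.float64(124.5), 138, 57), (np.float64(125.0), 138, 57), (np.float64(125.5), 137, 57), (np.float64(126.0), 129, 55), (np.float64(126.5), 112, 53), (np.float64(127.0), 87, 51), (np.float64(127.5), 66, 49), (np.float64(128.0), 60, 50), (np.float64(128.5), 59, 50), (np.float64(129.0), 60, 51), (np.float64(129.5), 60, 51), (np.float64(130.0), 60, 52), (np.float64(130.5), 60, 52), (np.float64(131.0), 60, 52), (np.float64(131.5), 61, 52), (np.float64(132.0), 67, 59), (np.float64(132.5), 84, 77), (np.float64(133.0), 110, 105), (np.float64(133.5), 129, 125), (np.float64(134.0), 141, 138), (np.float64(134.5), 149, 146), (np.float64(135.0), 151, 149), (np.float64(135.5), 152, 149), (np.float64(136.0), 153, 149), (np.float64(136.5), 153, 150), (np.float64(137.0), 153, 150), (np.float64(137.5), 152, 149), (np.float64(138.0), 151, 148)]
s1 [(np.float64(122.0), 68, 87), (np.float64(122.5), 70, 89), (np.float64(123.0), 71, 82), (np.float64(123.
[... 2167 characters left out ...]
85, 115), (np.float64(117.0), 86, 116), (np.float64(117.5), 85, 113), (np.float64(118.0), 77, 97), (np.float64(118.5), 66, 74), (np.float64(119.0), 62, 63), (np.float64(119.5), 62, 61), (np.float64(120.0), 63, 62), (np.float64(120.5), 63, 62), (np.float64(121.0), 63, 62), (np.float64(121.5), 64, 63), (np.float64(122.0), 66, 65), (np.float64(122.5), 80, 78), (np.float64(123.0), 106, 105), (np.float64(123.5), 128, 126), (np.float64(124.0), 141, 140), (np.float64(124.5), 151, 149), (np.float64(125.0), 154, 152), (np.float64(125.5), 154, 153), (np.float64(126.0), 155, 153), (np.float64(126.5), 155, 154), (np.float64(127.0), 156, 154), (np.float64(127.5), 155, 153), (np.float64(128.0), 154, 152)]
```

Run:
```python
from h import *
to([.449,.072,.19],-.06)
```

```text
row [ 0.0005 -0.1703 -0.0496] rz 0.134 q6 -0.13 tilt 0.01 t 39.98
```

```bash
echo '[[[0,-0.03,-0.0496],[0,0,0.134],1],[[0.0005,-0.09,-0.0496],[0,0,0.134],1],[[0.0005,-0.15,-0.0496],[0,0,0.134],1],[[0.0005,-0.1703,-0.0496],[0,0,0.134],1],[[0.0005,-0.1703,-0.0496],[0,0,0.134],1],[[0.0005,-0.1703,-0.0496],[0,0,0.134],1],[[0.0005,-0.1703,-0.0496],[0,0,0.134],1],[[0.0005,-0.1703,-0.0496],[0,0,0.134],1]]' > rows.txt && python3 jog.py rows.txt
python3 - <<'E'
from h import *
p,im=snap("c1"); g=w2px("wrist",[.449,.114,.015],p); q=redrect(im,g,110); print(q)
W=np.array([px2w("wrist",u,.013,p)[:2] for u in q]); e=[W[(i+1)%4]-W[i] for i in range(4)]
print(W.mean(0).round(4),[np.linalg.norm(v).round(4) for v in e[:2]],[(np.arctan2(v[1],v[0])+np.pi/4)%(np.pi/2)-np.pi/4 for v in e[:2]])
c=W.mean(0);to([c[0],c[1]-.0025,.004],-.06)
E
```

```text
time_s: 40.98
eef_pos: [0.4495, 0.0717, 0.1897]
eef_rot: [-0.0, 0.728, 0.686, -0.0]
wrist_force: [-0.5, 0.0, 0.3]
opening: 0.998
grasp_force: 0.0
[[280. 129.]
 [333. 129.]
 [333. 183.]
 [280. 183.]]
[0.446  0.1154] [np.float64(0.043), np.float64(0.0442)] [np.float64(-0.05986598031277712), np.float64(-0.04392551476525841)]
row [ 0.0409 -0.0057  0.1857] rz 0.0 q6 -0.04 tilt 0.03 t 41.02
```

```bash
echo '[[[0.0409,-0.0057,0.04],[0,0,0],1],[[0.0409,-0.0057,0.1],[0,0,0],1],[[0.0409,-0.0057,0.15],[0,0,0],1],[[0.0409,-0.0057,0.18],[0,0,0],1],[[0.0409,-0.0057,0.1857],[0,0,0],1],[[0.0409,-0.0057,0.1857],[0,0,0],1],[[0.0409,-0.0057,0.1857],[0,0,0],1]]' > rows.txt && python3 jog.py rows.txt; echo '[[[0,0,0],[0,0,0],0.35],[[0,0,0],[0,0,0],0.35],[[0,0,0],[0,0,0],0.35],[[0,0,0],[0,0,0],0.35],[[0,0,0],[0,0,0],0.35],[[0,0,0],[0,0,0],0.35]]' > rows.txt && python3 jog.py rows.txt;  echo '[[[0,0,-0.05],[0,0,0],0.35],[[0,0,-0.1],[0,0,0],0.35],[[0,0,-0.14],[0,0,0],0.35],[[0,0,-0.14],[0,0,0],0.35]]' > rows.txt && python3 jog.py rows.txt
python3 - <<'E'
from h import *
to([.625,.1356,.15],.0745)
E
```

```text
time_s: 41.9
eef_pos: [0.4472, 0.1129, 0.0057]
eef_rot: [0.001, 0.728, 0.686, 0.001]
wrist_force: [-0.5, -0.2, 0.5]
opening: 0.997
grasp_force: 0.0
time_s: 42.65
eef_pos: [0.4464, 0.1129, 0.0051]
eef_rot: [0.0, 0.728, 0.686, 0.0]
wrist_force: [-2.4, -0.0, 8.2]
opening: 0.494
grasp_force: 60.8
time_s: 43.15
eef_pos: [0.4484, 0.113, 0.1478]
eef_rot: [0.003, 0.728, 0.686, 0.003]
wrist_force: [0.9, -0.7, 0.2]
opening: 0.491
grasp_force: 61.4
row [ 0.0332  0.1749 -0.0008] rz -0.134 q6 0.05 tilt 0.44 t 43.15
```

```bash
echo '[[[0.01,0.05,0],[0,0,-0.134],0.35],[[0.02,0.1,0],[0,0,-0.134],0.35],[[0.03,0.15,0],[0,0,-0.134],0.35],[[0.0342,0.1765,0.002],[0,0,-0.134],0.35],[[0.0342,0.1765,0.002],[0,0,-0.134],0.35],[[0.0342,0.1765,0.002],[0,0,-0.134],0.35],[[0.0342,0.1765,0.002],[0,0,-0.134],0.35],[[0.0342,0.1765,0.002],[0,0,-0.134],0.35],[[0.0342,0.1765,0.002],[0,0,-0.134],0.35],[[0.0342,0.1765,0.002],[0,0,-0.134],0.35]]' > rows.txt && python3 jog.py rows.txt
python3 - <<'E'
from h import *
to([.625,.1357,.0725],.0745)
E
```

```text
time_s: 44.4
eef_pos: [0.6239, 0.1365, 0.1424]
eef_rot: [0.0, 0.68, 0.733, 0.0]
wrist_force: [-0.6, 0.1, -0.2]
opening: 0.494
grasp_force: 61.4
row [-0.0009  0.001   0.0699] rz -0.001 q6 -0.04 tilt 0.02 t 44.4
```

```bash
echo '[[[-0.0009,0.001,0.03],[0,0,0],0.35],[[-0.0009,0.001,0.055],[0,0,0],0.35],[[-0.0009,0.001,0.066],[0,0,0],0.35],[[-0.0009,0.001,0.0695],[0,0,0],0.35],[[-0.0009,0.001,0.0695],[0,0,0],0.35],[[-0.0009,0.001,0.0695],[0,0,0],0.35],[[-0.0009,0.001,0.0695],[0,0,0],0.35]]' > rows.txt && python3 jog.py rows.txt;echo '[[[0,0,0],[0,0,0],0.7],[[0,0,0],[0,0,0],0.7],[[0,0,0],[0,0,0],0.7]]' > rows.txt && python3 jog.py rows.txt;echo '[[[0,0,-0.05],[0,0,0],0.7],[[0,0,-0.1],[0,0,0],0.7],[[-0.05,0,-0.14],[0,0,0],1],[[-0.05,0,-0.14],[0,0,0],1],[[-0.05,0,-0.14],[0,0,0],1],[[-0.05,0,-0.14],[0,0,0],1],[[-0.05,0,-0.14],[0,0,0],1]]' > rows.txt && python3 jog.py rows.txt
python3 - <<'E'
from h import *
p,im=snap("k1")
b,g,r=[im[...,i].astype(int) for i in range(3)]
m=((g-b>25)&(r-g>8)&(r>100)).astype(np.uint8); m=cv2.morphologyEx(m,cv2.MORPH_OPEN,np.ones((5,5)))
n,l,st,c=cv2.connectedComponentsWithStats(m)
a=.0745;ey=np.array([-np.sin(a),np.cos(a)]);ex=np.array([np.cos(a),np.sin(a)])
for i in range(1,n):
    if st[i,4]>800:
        q=cv2.boxPoints(cv2.minAreaRect(np.argwhere(l==i)[:,::-1].astype(np.float32))); W=np.array([px2w("wrist",u,.08,p)[:2] for u in q])
        print(st[i],[(round(float(w@ex),4),round(float(w@ey),4)) for w in W])
# top view of parked arm: knob/arm
cv2.imwrite("pics/top1.png",ctrl.camera("top"))
o,_=tool();print(o["eef_pos"])
E
```

```text
time_s: 45.28
eef_pos: [0.6256, 0.1357, 0.0736]
eef_rot: [0.0, 0.68, 0.733, 0.001]
wrist_force: [-0.2, -0.4, 0.8]
opening: 0.494
grasp_force: 61.4
time_s: 45.65
eef_pos: [0.6251, 0.1356, 0.0728]
eef_rot: [0.0, 0.68, 0.733, 0.0]
wrist_force: [0.2, 0.7, -0.4]
opening: 0.702
grasp_force: 0.0
time_s: 46.52
eef_pos: [0.6279, 0.0867, 0.2112]
eef_rot: [-0.001, 0.68, 0.733, -0.001]
wrist_force: [-0.2, -0.5, 0.1]
opening: 1.0
grasp_force: 0.0
[ 286  122   62   62 3700] [(0.613, 0.1122), (0.6553, 0.1122), (0.6565, 0.0697), (0.6121, 0.0696)]
[0.62829685 0.08643508 0.21173814]
```

Run:
```python
from h import *
im=cv2.imread("pics/top1.png")
crop(im,"pics/top1c.png",320,150,410,245,6)
to([.683,-.056,.21],.707)
```

```text
row [-0.1461  0.0439  0.0016] rz -0.632 q6 -0.12 tilt 0.09 t 46.62
```

View pics/top1c.png

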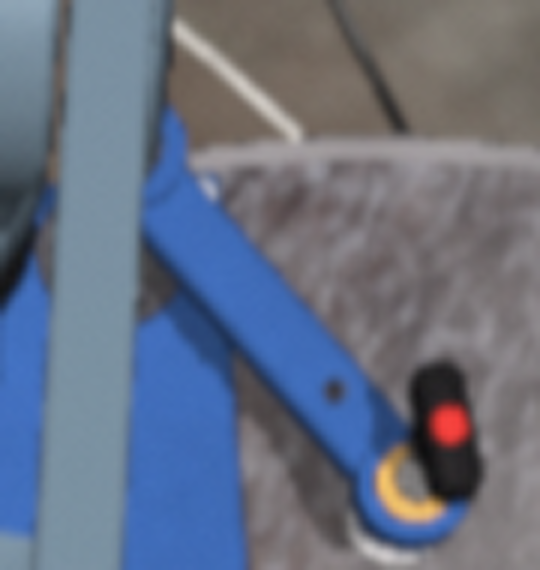

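```bash
echo '[[[-0.03,0.01,-0.02],[0,0,-0.18],0],[[-0.09,0.03,-0.02],[0,0,-0.36],0],[[-0.1461,0.0439,-0.01],[0,0,-0.54],0],[[-0.1461,0.0439,0.0016],[0,0,-0.632],0],[[-0.1461,0.0439,0.0016],[0,0,-0.632],0],[[-0.1461,0.0439,0.0016],[0,0,-0.632],0],[[-0.1461,0.0439,0.0016],[0,0,-0.632],0],[[-0.1461,0.0439,0.0016],[0,0,-0.632],0]]' > rows.txt && python3 jog.py rows.txt
python3 - <<'E'
from h import *
k=px2w("top",(394.7,221.3),.242);print(k)
to([.683,-.056,.131],.695)
E
```

```text
time_s: 47.62
eef_pos: [0.6835, -0.056, 0.2118]
eef_rot: [0.0, 0.419, 0.908, 0.0]
wrist_force: [0.5, 0.1, -0.4]
opening: -0.004
grasp_force: 0.0
[ 0.59638746 -0.07662306  0.242     ]
row [ 0.0004 -0.0004  0.0808] rz 0.011 q6 -0.96 tilt 0.06 t 47.62
```

```bash
echo '[[[0,0,0.04],[0,0,0.0],0],[[0,0,0.0808],[0,0,0.011],0],[[0,0,0.0808],[0,0,0.011],0],[[0,0,0.0808],[0,0,0.011],0]]' > rows.txt && python3 jog.py rows.txt
python3 - <<'E'
from h import *
o,M=tool();print(o["eef_pos"],o["wrist_force"])
P=np.array([.7086,.0169])
def F(ph,b): return P+.068*np.array([np.cos(ph),np.sin(ph)])+b*np.array([-np.sin(ph),np.cos(ph)])
for s in np.arange(0,1.7,.15):
    t=F(3.836-s,.024); d=M.T@np.array([*(t-o["eef_pos"][:2]),0]); print(round(s,2),d.round(4))
E
```

```text
time_s: 48.12
eef_pos: [0.6843, -0.0567, 0.1321]
eef_rot: [0.001, 0.424, 0.906, 0.0]
wrist_force: [0.1, -0.1, 0.2]
opening: 0.004
grasp_force: 0.0
[ 0.68431934 -0.05669836  0.13214892] [ 0.06987823 -0.12783539  0.19912632]
0.0 [ 0.017  -0.0022 -0.    ]
0.15 [ 0.0275 -0.005  -0.0001]
0.3 [ 0.0382 -0.0063 -0.0001]
0.45 [ 0.049  -0.0059 -0.0001]
0.6 [ 0.0596 -0.0039 -0.0001]
0.75 [ 0.0698 -0.0003 -0.0001]
0.9 [ 0.0794  0.0048 -0.0001]
1.05 [ 0.0881  0.0112 -0.0001]
1.2 [ 0.0957  0.0188 -0.0001]
1.35 [ 1.021e-01  2.750e-02 -1.000e-04]
1.5 [ 1.071e-01  3.710e-02 -1.000e-04]
1.65 [ 1.107e-01  4.730e-02 -1.000e-04]
```

```bash
echo '[[[0.01,-0.002,0],[0,0,0],0],[[0.017,-0.0022,0],[0,0,0],0],[[0.0275,-0.005,0],[0,0,0.15],0],[[0.0382,-0.0063,0],[0,0,0.3],0],[[0.049,-0.0059,0],[0,0,0.45],0],[[0.0596,-0.0039,0],[0,0,0.6],0],[[0.0698,-0.0003,0],[0,0,0.75],0],[[0.0794,0.0048,0],[0,0,0.9],0],[[0.0881,0.0112,0],[0,0,1.05],0],[[0.0957,0.0188,0],[0,0,1.2],0]]' > rows.txt && python3 jog.py rows.txt
python3 - <<'E'
from h import *
o,M=tool();print(o["eef_pos"],o["wrist_force"])
P=np.array([.7086,.0169])
def F(ph,b): return P+.068*np.array([np.cos(ph),np.sin(ph)])+b*np.array([-np.sin(ph),np.cos(ph)])
yaw=np.arctan2(M[1,1],M[0,1]);print("yaw",yaw,"q6",o["q"][5])
for s in (1.3,1.4,1.5,1.55,1.6,1.65,1.7):
    t=F(3.836-s,.024); d=M.T@np.array([*(t-o["eef_pos"][:2]),0]); print(s,d.round(4))
cv2.imwrite("pics/top2.png",ctrl.camera("top"))
E
```

```text
time_s: 49.38
eef_pos: [0.6371, 0.0285, 0.1319]
eef_rot: [0.001, 0.863, 0.506, 0.001]
wrist_force: [1.7, -3.5, 0.4]
opening: -0.005
grasp_force: 0.0
[0.63708231 0.02848014 0.1318525 ] [ 1.67738713 -3.50019229  0.42896849]
yaw -0.5097856508937503 q6 0.36984504767874443
1.3 [ 0.0074 -0.0019 -0.    ]
1.4 [ 0.0145 -0.0033 -0.    ]
1.5 [ 0.0217 -0.004  -0.    ]
1.55 [ 0.0253 -0.004  -0.    ]
1.6 [ 0.0289 -0.0039 -0.    ]
1.65 [ 0.0325 -0.0036 -0.    ]
1.7 [ 0.036  -0.0032 -0.    ]
```

```bash
echo '[[[0.0074,-0.0019,0],[0,0,0.1],0],[[0.0145,-0.0033,0],[0,0,0.2],0],[[0.0217,-0.004,0],[0,0,0.3],0],[[0.0253,-0.004,0],[0,0,0.35],0]]' > rows.txt && python3 jog.py rows.txt; echo '[[[0.0018,0,0],[0,0,0.025],0],[[0.0036,0.0001,0],[0,0,0.05],0]]' > rows.txt && python3 jog.py rows.txt; echo '[[[0.0018,0.0002,0],[0,0,0.025],0]]' > rows.txt && python3 jog.py rows.txt; echo '[[[0.0018,0.0002,0],[0,0,0.025],0]]' > rows.txt && python3 jog.py rows.txt
```

```text
time_s: 49.92
eef_pos: [0.6453, 0.0525, 0.1312]
eef_rot: [0.001, 0.937, 0.351, 0.0]
wrist_force: [-1.0, -5.1, 0.7]
opening: 0.004
grasp_force: 0.1
time_s: 50.18
eef_pos: [0.6473, 0.0551, 0.1306]
eef_rot: [-0.0, 0.945, 0.327, -0.001]
wrist_force: [-5.3, -3.0, 2.9]
opening: 0.004
grasp_force: 2.4
time_s: 50.3
eef_pos: [0.6484, 0.0563, 0.1303]
eef_rot: [-0.0, 0.949, 0.315, -0.001]
wrist_force: [-6.5, -2.5, 3.3]
opening: 0.003
grasp_force: 3.1
time_s: 50.42
eef_pos: [0.6495, 0.0574, 0.13]
eef_rot: [-0.001, 0.953, 0.303, -0.002]
wrist_force: [-8.2, -2.2, 2.2]
opening: -0.005
grasp_force: 3.2
```

```bash
echo '[[[0,0,0],[0,0,0],0],[[0,0,0],[0,0,0],0]]' > rows.txt && python3 jog.py rows.txt; echo '[[[0.002,0.0002,0],[0,0,0],0],[[0.002,0.0002,0],[0,0,0],0]]' > rows.txt && python3 jog.py rows.txt;echo '[[[0.002,0.0002,0],[0,0,0],0],[[0.002,0.0002,0],[0,0,0],0]]' > rows.txt && python3 jog.py rows.txt
```

```text
time_s: 50.68
eef_pos: [0.6497, 0.0576, 0.13]
eef_rot: [-0.001, 0.953, 0.303, -0.001]
wrist_force: [-5.1, -2.0, 2.7]
opening: 0.006
grasp_force: 2.5
time_s: 50.92
eef_pos: [0.6512, 0.0586, 0.1298]
eef_rot: [-0.001, 0.953, 0.303, -0.002]
wrist_force: [-6.6, -0.3, 3.0]
opening: 0.001
grasp_force: 2.8
time_s: 51.18
eef_pos: [0.6513, 0.0588, 0.1298]
eef_rot: [-0.001, 0.953, 0.303, -0.004]
wrist_force: [-13.4, -4.0, 7.1]
opening: -0.003
grasp_force: 6.8
```

```bash
echo '[[[0.002,0.0002,0],[0,0,0],0],[[0.002,0.0002,0],[0,0,0],0]]' > rows.txt && python3 jog.py rows.txt; echo '[[[-0.012,0,0],[0,0,0],0],[[-0.03,0,0],[0,0,0],0],[[-0.03,0,0],[0,0,0],0]]' > rows.txt && python3 jog.py rows.txt
python3 - <<'E'
from h import *
o,M=tool();print(o["eef_pos"],o["q"][5])
# knob predicted over bed
to([.6255,.137,.30],-1.454+np.pi/2)
E
```

```text
time_s: 51.42
eef_pos: [0.6514, 0.0588, 0.1298]
eef_rot: [-0.001, 0.953, 0.303, -0.006]
wrist_force: [-21.7, -8.8, 11.8]
opening: 0.003
grasp_force: 11.1
time_s: 51.8
eef_pos: [0.6314, 0.0427, 0.1303]
eef_rot: [-0.0, 0.953, 0.303, 0.0]
wrist_force: [-0.3, -0.2, -0.0]
opening: -0.001
grasp_force: 0.0
[0.63140678 0.04271343 0.13030034] 0.8352710007803031
row [ 0.0497 -0.0805 -0.1696] rz -1.072 q6 0.84 tilt 0.04 t 51.8
```

```bash
echo '[[[0,0,-0.06],[0,0,0],0],[[0,0,-0.12],[0,0,0],0],[[0,0,-0.18],[0,0,0],0.5],[[0,0,-0.23],[0,0,0],1],[[0,0,-0.23],[0,0,-0.18],1],[[0,0,-0.23],[0,0,-0.36],1],[[0,0,-0.23],[0,0,-0.54],1],[[0,0,-0.23],[0,0,-0.72],1],[[0,0,-0.23],[0,0,-0.9],1],[[0,0,-0.23],[0,0,-1.072],1]]' > rows.txt && python3 jog.py rows.txt
python3 - <<'E'
from h import *
to([.6255,.097,.36],.11)
E
```

```text
time_s: 53.05
eef_pos: [0.6325, 0.0435, 0.3605]
eef_rot: [0.0, 0.662, 0.749, 0.001]
wrist_force: [-0.6, -0.4, -0.3]
opening: 1.001
grasp_force: 0.0
row [ 0.054  -0.0003  0.0005] rz 0.013 q6 -0.24 tilt 0.08 t 53.05
```

```bash
echo '[[[0.03,0,0],[0,0,0.013],1],[[0.054,0,0],[0,0,0.013],1],[[0.054,0,0],[0,0,0.013],1],[[0.054,0,0],[0,0,0.013],1],[[0.054,0,0],[0,0,0.013],1],[[0.054,0,0],[0,0,0.013],1]]' > rows.txt && python3 jog.py rows.txt
python3 - <<'E'
from h import *
o,M=tool();print(o["eef_pos"],np.abs(o["dq"]).max())
p,im=snap("n1"); g=w2px("wrist",[.6255,.137,.242],p);print(g)
x,y=int(g[0]),int(g[1]); x0=max(0,x-100);y0=max(0,y-80); crop(im,"pics/n1c.png",x0,y0,x0+200,y0+160,3.7);print(x0,y0)
b,g_,r=[im[...,i].astype(int) for i in range(3)]
m=((r>110)&(g_<70)&(b<70)).astype(np.uint8); n,l,st,c=cv2.connectedComponentsWithStats(m)
for i in range(1,n):
    if st[i,4]>40: print(st[i],c[i],px2w("wrist",c[i],.242,p).round(4))
E
```

```text
time_s: 53.8
eef_pos: [0.6257, 0.0957, 0.3602]
eef_rot: [-0.0, 0.67, 0.743, -0.0]
wrist_force: [-0.1, -0.3, -0.2]
opening: 1.0
grasp_force: 0.0
[0.62570395 0.09570408 0.36021756] 0.0018452544201337786
[319.59491819 170.37470831]
219 90
[34 13 17 10 53] [42.32075472 16.73584906] [0.4476 0.2124 0.242 ]
[ 21  22  27  13 139] [32.60431655 27.69784173] [0.441  0.2057 0.242 ]
[ 54  26  27  18 172] [67.86627907 34.54651163] [0.4621 0.2041 0.242 ]
[ 55  47  26  18 181] [67.45303867 56.37569061] [0.4606 0.1916 0.242 ]
[311 160  16  16 180] [318.67777778 167.70555556] [0.6247 0.1387 0.242 ]
```

View pics/n1c.png

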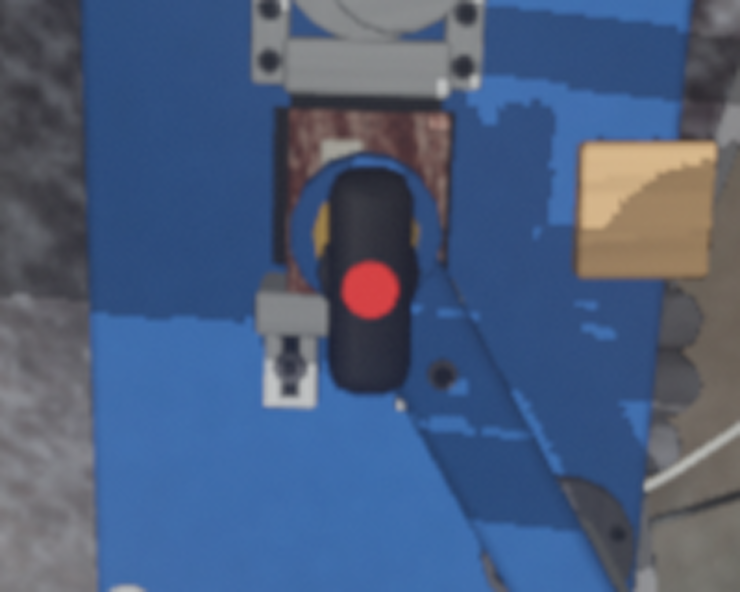

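Run:
```python
from h import *
p=np.load("n1.npy",allow_pickle=True).item()
q=[(219+u/3.7,90+v/3.7) for u,v in[(580,142),(717,142),(709,278),(575,276)]]
for z in(.03,):
    W=np.array([px2w("wrist",u,z,p)[:2] for u in q]);e=W[1]-W[0];f=W[0]-W[3]
    print(z,W.mean(0).round(4),np.linalg.norm(e).round(4),np.linalg.norm(f).round(4),np.arctan2(e[1],e[0]).round(3),np.arctan2(-f[0],f[1]).round(3))
to([.711,.1013,.30],-.967)
```

```text
0.03 [0.7185 0.1421] 0.0444 0.0432 0.103 0.116
row [-0.0033  0.0854  0.0603] rz 1.07 q6 -0.14 tilt 0.0 t 53.85
```

```bash
echo '[[[0,0.03,0],[0,0,0.18],0],[[0,0.06,0],[0,0,0.36],0],[[-0.0033,0.0854,0],[0,0,0.54],0],[[-0.0033,0.0854,0.03],[0,0,0.72],0],[[-0.0033,0.0854,0.0603],[0,0,0.9],0],[[-0.0033,0.0854,0.0603],[0,0,1.07],0],[[-0.0033,0.0854,0.0603],[0,0,1.07],0],[[-0.0033,0.0854,0.0603],[0,0,1.07],0]]' > rows.txt && python3 jog.py rows.txt
python3 - <<'E'
from h import *
to([.711,.1013,.1315],-.967)
E
```

```text
time_s: 54.85
eef_pos: [0.7112, 0.1018, 0.3008]
eef_rot: [0.0, 0.954, 0.299, 0.001]
wrist_force: [-0.6, -0.2, 0.6]
opening: -0.001
grasp_force: 0.0
row [-0.0006  0.0002  0.1693] rz 0.004 q6 0.94 tilt 0.07 t 54.85
```

```bash
echo '[[[0,0,0.06],[0,0,0],0],[[0,0,0.12],[0,0,0],0],[[0,0,0.169],[0,0,0],0],[[0,0,0.169],[0,0,0],0],[[0,0,0.169],[0,0,0],0]]' > rows.txt && python3 jog.py rows.txt
python3 - <<'E'
from h import *
o,M=tool();print(o["eef_pos"],o["wrist_force"])
P=np.array([.7086,.0169])
def F(ph,b): return P+.068*np.array([np.cos(ph),np.sin(ph)])+b*np.array([-np.sin(ph),np.cos(ph)])
for s in [0]+list(np.arange(.15,1.66,.15)):
    t=F(2.175+s,-.024); d=M.T@np.array([*(t-o["eef_pos"][:2]),0]); print(round(s,2),d.round(4))
E
```

```text
time_s: 55.48
eef_pos: [0.7125, 0.1019, 0.134]
eef_rot: [0.001, 0.954, 0.298, 0.002]
wrist_force: [1.5, 0.3, 1.1]
opening: 0.001
grasp_force: 0.0
[0.71252075 0.10192108 0.13395497] [1.46158893 0.25563776 1.08749539]
0 [-0.0275 -0.0003 -0.0001]
0.15 [-0.038  -0.0031 -0.0001]
0.3 [-0.0487 -0.0044 -0.0002]
0.45 [-0.0595 -0.004  -0.0002]
0.6 [-0.0701 -0.002  -0.0002]
0.75 [-0.0803  0.0015 -0.0002]
0.9 [-0.0899  0.0065 -0.0003]
1.05 [-0.0986  0.0129 -0.0003]
1.2 [-0.1062  0.0206 -0.0003]
1.35 [-0.1127  0.0293 -0.0003]
1.5 [-0.1177  0.0388 -0.0003]
1.65 [-0.1213  0.049  -0.0003]
```

```bash
echo '[[[-0.015,0,0],[0,0,0],0],[[-0.0275,0,0],[0,0,0],0],[[-0.038,-0.0031,0],[0,0,-0.15],0],[[-0.0487,-0.0044,0],[0,0,-0.3],0],[[-0.0595,-0.004,0],[0,0,-0.45],0],[[-0.0701,-0.002,0],[0,0,-0.6],0],[[-0.0803,0.0015,0],[0,0,-0.75],0],[[-0.0899,0.0065,0],[0,0,-0.9],0],[[-0.0986,0.0129,0],[0,0,-1.05],0],[[-0.1062,0.0206,0],[0,0,-1.2],0]]' > rows.txt && python3 jog.py rows.txt
python3 - <<'E'
from h import *
o,M=tool();print(o["eef_pos"],o["wrist_force"])
P=np.array([.7086,.0169])
def F(ph,b): return P+.068*np.array([np.cos(ph),np.sin(ph)])+b*np.array([-np.sin(ph),np.cos(ph)])
for s in (1.35,1.5,1.6):
    t=F(2.175+s,-.024); d=M.T@np.array([*(t-o["eef_pos"][:2]),0]); print(round(s,2),d.round(4))
E
```

```text
time_s: 56.72
eef_pos: [0.6375, 0.0259, 0.1348]
eef_rot: [0.002, 0.617, 0.787, 0.003]
wrist_force: [2.0, 7.3, 2.6]
opening: 0.003
grasp_force: 3.1
[0.63753377 0.0259417  0.13478707] [2.01790633 7.26808519 2.55941559]
1.35 [-0.0116 -0.0039 -0.    ]
1.5 [-0.0224 -0.0052 -0.    ]
1.6 [-0.0296 -0.0051 -0.    ]
```

```bash
echo '[[[-0.0116,-0.0039,0],[0,0,-0.15],0],[[-0.0224,-0.0052,0],[0,0,-0.3],0],[[-0.0296,-0.0051,0],[0,0,-0.4],0],[[-0.0296,-0.0051,0],[0,0,-0.4],0]]' > rows.txt && python3 jog.py rows.txt; echo '[[[0.03,0,0],[0,0,0],0],[[0.06,0,-0.05],[0,0,0],0.5],[[0.06,0,-0.1],[0,0,0],1],[[0.06,0,-0.1],[0,0,0],1]]' > rows.txt && python3 jog.py rows.txt
python3 - <<'E'
from h import *
to([.72,.1,.205],.1)
E
```

```text
time_s: 57.22
eef_pos: [0.6382, -0.0055, 0.1335]
eef_rot: [0.002, 0.452, 0.892, 0.001]
wrist_force: [-0.5, 0.4, 0.6]
opening: 0.001
grasp_force: 0.4
time_s: 57.72
eef_pos: [0.6048, 0.0428, 0.238]
eef_rot: [0.006, 0.452, 0.892, 0.002]
wrist_force: [0.6, 0.4, -0.5]
opening: 0.638
grasp_force: 0.0
row [-0.0218  0.1265  0.0342] rz 0.533 q6 -0.76 tilt 0.7 t 57.73
```

```bash
echo '[[[0,0.05,0],[0,0,0.18],1],[[-0.02,0.1,0.01],[0,0,0.36],1],[[-0.0218,0.1265,0.034],[0,0,0.533],1],[[-0.0218,0.1265,0.034],[0,0,0.533],1],[[-0.0218,0.1265,0.034],[0,0,0.533],1],[[-0.0218,0.1265,0.034],[0,0,0.533],1],[[-0.0218,0.1265,0.034],[0,0,0.533],1],[[-0.0218,0.1265,0.034],[0,0,0.533],1]]' > rows.txt && python3 jog.py rows.txt
cat >> h.py <<'E'
def woods(tag,z):
    p,im=snap(tag)
    b,g,r=[im[...,i].astype(int) for i in range(3)]
    m=((g-b>25)&(r-g>8)&(r>100)).astype(np.uint8); m=cv2.morphologyEx(m,cv2.MORPH_OPEN,np.ones((5,5)))
    n,l,st,c=cv2.connectedComponentsWithStats(m)
    a=.0745;ey=np.array([-np.sin(a),np.cos(a)]);ex=np.array([np.cos(a),np.sin(a)])
    for i in range(1,n):
        if st[i,4]>800:
            q=cv2.boxPoints(cv2.minAreaRect(np.argwhere(l==i)[:,::-1].astype(np.float32))); W=np.array([px2w("wrist",u,z,p)[:2] for u in q]); e=[W[(k+1)%4]-W[k] for k in(0,1)]
            C=W.mean(0);print(st[i],"c",C.round(4),"clamp",(C@ex).round(4),(C@ey).round(4),[np.linalg.norm(v).round(4) for v in e],[round((np.arctan2(v[1],v[0])+np.pi/4)%(np.pi/2)-np.pi/4,3) for v in e])
E
python3 - <<'E'
from h import *
o,M=tool();print(o["eef_pos"],np.abs(o["dq"]).max())
woods("c2",.029); cv2.imwrite("pics/top3.png",ctrl.camera("top"))
to([.7185,.1396,.020],.1)
E
```

```text
time_s: 58.72
eef_pos: [0.7164, 0.1002, 0.1979]
eef_rot: [0.0, 0.671, 0.742, 0.0]
wrist_force: [0.1, -0.8, -0.6]
opening: 1.001
grasp_force: 0.0
[0.7164033  0.10015096 0.19791687] 0.008084626848070172
[ 295  132   54   54 2785] c [0.7186 0.1429] clamp 0.7273 0.089 [np.float64(0.0421), np.float64(0.0425)] [np.float64(0.101), np.float64(0.13)]
row [0.0389 0.006  0.1774] rz 0.001 q6 -0.13 tilt 0.03 t 58.83
```

```bash
echo '[[[0.0397,0.006,0.04],[0,0,0],1],[[0.0397,0.006,0.1],[0,0,0],1],[[0.0397,0.006,0.15],[0,0,0],1],[[0.0397,0.006,0.173],[0,0,0],1],[[0.0397,0.006,0.1774],[0,0,0],1],[[0.0397,0.006,0.1774],[0,0,0],1],[[0.0397,0.006,0.1774],[0,0,0],1]]' > rows.txt && python3 jog.py rows.txt; echo '[[[0,0,0],[0,0,0],0.35],[[0,0,0],[0,0,0],0.35],[[0,0,0],[0,0,0],0.35],[[0,0,0],[0,0,0],0.35],[[0,0,0],[0,0,0],0.35],[[0,0,0],[0,0,0],0.35]]' > rows.txt && python3 jog.py rows.txt;  echo '[[[0,0,-0.05],[0,0,0],0.35],[[0,0,-0.1],[0,0,0],0.35],[[0,0,-0.12],[0,0,0],0.35],[[0,0,-0.12],[0,0,0],0.35],[[0,0,-0.12],[0,0,0],0.35]]' > rows.txt && python3 jog.py rows.txt
python3 - <<'E'
from h import *
to([.625,.1357,.14],.0745)
E
```

```text
time_s: 59.7
eef_pos: [0.7203, 0.1405, 0.0226]
eef_rot: [0.002, 0.671, 0.742, 0.002]
wrist_force: [0.3, 0.2, 0.2]
opening: 0.995
grasp_force: 0.0
time_s: 60.45
eef_pos: [0.7191, 0.1405, 0.0206]
eef_rot: [0.001, 0.671, 0.742, 0.001]
wrist_force: [-1.2, 0.2, 5.3]
opening: 0.493
grasp_force: 61.3
time_s: 61.08
eef_pos: [0.7167, 0.1404, 0.1366]
eef_rot: [-0.002, 0.671, 0.742, -0.002]
wrist_force: [-0.2, 0.3, -0.3]
opening: 0.494
grasp_force: 61.0
row [ 0.0046 -0.0918 -0.003 ] rz 0.026 q6 -0.07 tilt 0.25 t 61.08
```

```bash
echo '[[[0,-0.04,-0.003],[0,0,0.026],0.35],[[0.0046,-0.0918,-0.003],[0,0,0.026],0.35],[[0.0046,-0.0918,-0.003],[0,0,0.026],0.35],[[0.0046,-0.0918,-0.003],[0,0,0.026],0.35],[[0.0046,-0.0918,-0.003],[0,0,0.026],0.35],[[0.0046,-0.0918,-0.003],[0,0,0.026],0.35],[[0.0046,-0.0918,-0.003],[0,0,0.026],0.35]]' > rows.txt && python3 jog.py rows.txt
python3 - <<'E'
from h import *
to([.625,.1357,.073],.0745)
E
```

```text
time_s: 61.95
eef_pos: [0.6271, 0.1357, 0.1425]
eef_rot: [0.0, 0.68, 0.733, 0.0]
wrist_force: [-0.4, -0.1, -0.2]
opening: 0.493
grasp_force: 61.1
row [ 0.0001 -0.0021  0.0695] rz 0.0 q6 -0.05 tilt 0.02 t 61.95
```

```bash
echo '[[[0,-0.002,0.03],[0,0,0],0.35],[[0,-0.002,0.055],[0,0,0],0.35],[[0,-0.002,0.066],[0,0,0],0.35],[[0,-0.002,0.0695],[0,0,0],0.35],[[0,-0.002,0.0695],[0,0,0],0.35],[[0,-0.002,0.0695],[0,0,0],0.35],[[0,-0.002,0.0695],[0,0,0],0.35]]' > rows.txt && python3 jog.py rows.txt;echo '[[[0,0,0],[0,0,0],0.7],[[0,0,0],[0,0,0],0.7],[[0,0,0],[0,0,0],0.7]]' > rows.txt && python3 jog.py rows.txt;echo '[[[0,0,-0.05],[0,0,0],0.7],[[0,0,-0.1],[0,0,0],0.7],[[-0.05,0,-0.14],[0,0,0],1],[[-0.05,0,-0.14],[0,0,0],1],[[-0.05,0,-0.14],[0,0,0],1],[[-0.05,0,-0.14],[0,0,0],1],[[-0.05,0,-0.14],[0,0,0],1]]' > rows.txt && python3 jog.py rows.txt
python3 - <<'E'
from h import *
woods("k2",.08); cv2.imwrite("pics/top4.png",ctrl.camera("top"))
im=cv2.imread("pics/top4.png");b,g,r=[im[...,i].astype(int) for i in range(3)]
m=((r>110)&(g<70)&(b<70)).astype(np.uint8); n,l,st,c=cv2.connectedComponentsWithStats(m)
for i in range(1,n):
    if st[i,4]>10: print(st[i],c[i].round(1),px2w("top",c[i],.242).round(4))
E
```

```text
time_s: 62.82
eef_pos: [0.6251, 0.1357, 0.074]
eef_rot: [0.001, 0.68, 0.733, 0.001]
wrist_force: [-0.1, 0.2, -0.3]
opening: 0.494
grasp_force: 61.0
time_s: 63.2
eef_pos: [0.6246, 0.1357, 0.0732]
eef_rot: [0.0, 0.68, 0.733, 0.0]
wrist_force: [-0.2, 0.5, 0.4]
opening: 0.701
grasp_force: 0.0
time_s: 64.08
eef_pos: [0.6275, 0.0866, 0.2116]
eef_rot: [-0.001, 0.68, 0.733, -0.001]
wrist_force: [-0.3, -0.7, 0.8]
opening: 0.999
grasp_force: 0.0
[ 286  122   62   63 3714] c [0.6252 0.1375] clamp 0.6337 0.0906 [np.float64(0.0423), np.float64(0.0434)] [np.float64(0.076), np.float64(0.104)]
[548 112   9   9  34] [551.9 116.2] [ 0.799 -0.369  0.242]
[161 184   8   6  30] [164.4 186.5] [0.6545 0.3365 0.242 ]
[389 219   7   7  39] [392.4 222. ] [ 0.5951 -0.0725  0.242 ]
[201 237   8  10  62] [204.6 241.5] [0.5552 0.259  0.242 ]
```

```bash
python3 - <<'E'
from h import *
to([.683,-.056,.21],.69)
E
echo '[[[-0.03,0.01,-0.02],[0,0,-0.18],0],[[-0.09,0.03,-0.02],[0,0,-0.36],0],[[-0.1461,0.0444,-0.01],[0,0,-0.54],0],[[-0.1461,0.0444,0.0016],[0,0,-0.618],0],[[-0.1461,0.0444,0.0016],[0,0,-0.618],0],[[-0.1461,0.0444,0.0016],[0,0,-0.618],0],[[-0.1461,0.0444,0.0016],[0,0,-0.618],0],[[-0.1461,0.0444,0.0016],[0,0,-0.618],0]]' > rows.txt && python3 jog.py rows.txt; echo '[[[0,0,0.04],[0,0,0],0],[[0,0,0.0808],[0,0,0],0],[[0,0,0.0808],[0,0,0],0],[[0,0,0.0808],[0,0,0],0]]' > rows.txt && python3 jog.py rows.txt
python3 - <<'E'
from h import *
o,M=tool();print(o["eef_pos"],o["wrist_force"],np.arctan2(M[1,1],M[0,1]))
P=np.array([.7086,.0169])
def F(ph,b): return P+.068*np.array([np.cos(ph),np.sin(ph)])+b*np.array([-np.sin(ph),np.cos(ph)])
for s in np.arange(0,1.3,.15):
    t=F(3.83-s,.024); d=M.T@np.array([*(t-o["eef_pos"][:2]),0]); print(round(s,2),d.round(4))
E
```

```text
row [-0.1462  0.0442  0.002 ] rz -0.614 q6 -0.13 tilt 0.09 t 64.17
time_s: 65.18
eef_pos: [0.6837, -0.0559, 0.2122]
eef_rot: [0.001, 0.425, 0.905, 0.0]
wrist_force: [0.2, -0.1, -0.2]
opening: 0.003
grasp_force: 0.0
time_s: 65.68
eef_pos: [0.6845, -0.0566, 0.1325]
eef_rot: [0.001, 0.425, 0.905, 0.0]
wrist_force: [-0.1, -0.4, 0.1]
opening: 0.001
grasp_force: 0.0
[ 0.68448845 -0.05660971  0.13252991] [-0.06282131 -0.39763488  0.08465661] 0.6932238305932261
0.0 [ 0.0175 -0.0026 -0.    ]
0.15 [ 0.0279 -0.0054 -0.0001]
0.3 [ 0.0386 -0.0065 -0.0001]
0.45 [ 0.0494 -0.0061 -0.0001]
0.6 [ 0.0601 -0.0041 -0.0001]
0.75 [ 0.0702 -0.0005 -0.0001]
0.9 [ 0.0798  0.0046 -0.0001]
1.05 [ 0.0884  0.0111 -0.0001]
1.2 [ 0.096   0.0188 -0.0001]
```

```bash
echo '[[[0.01,-0.002,0],[0,0,0],0],[[0.0175,-0.0026,0],[0,0,0],0],[[0.0279,-0.0054,0],[0,0,0.15],0],[[0.0386,-0.0065,0],[0,0,0.3],0],[[0.0494,-0.0061,0],[0,0,0.45],0],[[0.0601,-0.0041,0],[0,0,0.6],0],[[0.0702,-0.0005,0],[0,0,0.75],0],[[0.0798,0.0046,0],[0,0,0.9],0],[[0.0884,0.0111,0],[0,0,1.05],0],[[0.096,0.0188,0],[0,0,1.2],0]]' > rows.txt && python3 jog.py rows.txt; echo '[[[0.0074,-0.0019,0],[0,0,0.1],0],[[0.0145,-0.0033,0],[0,0,0.2],0],[[0.0217,-0.004,0],[0,0,0.3],0],[[0.0253,-0.004,0],[0,0,0.35],0]]' > rows.txt && python3 jog.py rows.txt; echo '[[[0.0018,0,0],[0,0,0.025],0],[[0.0036,0.0001,0],[0,0,0.05],0],[[0.0054,0.0001,0],[0,0,0.075],0],[[0.0072,0.0002,0],[0,0,0.09],0]]' > rows.txt && python3 jog.py rows.txt
```

```text
time_s: 66.92
eef_pos: [0.6372, 0.0289, 0.1322]
eef_rot: [0.001, 0.863, 0.505, 0.001]
wrist_force: [1.5, -3.7, 1.3]
opening: 0.0
grasp_force: 0.0
time_s: 67.42
eef_pos: [0.6456, 0.053, 0.1319]
eef_rot: [0.001, 0.937, 0.349, 0.0]
wrist_force: [0.1, -3.2, 1.5]
opening: 0.001
grasp_force: 0.4
time_s: 67.92
eef_pos: [0.6497, 0.0581, 0.1307]
eef_rot: [-0.0, 0.952, 0.307, -0.001]
wrist_force: [-6.9, -1.7, 3.6]
opening: 0.0
grasp_force: 3.2
```

```bash
echo '[[[0.002,0.0002,0],[0,0,0],0],[[0.004,0.0004,0],[0,0,0],0],[[0.004,0.0004,0],[0,0,0],0]]' > rows.txt && python3 jog.py rows.txt;echo '[[[0.002,0.0002,0],[0,0,0],0],[[0.002,0.0002,0],[0,0,0],0]]' > rows.txt && python3 jog.py rows.txt
```

```text
time_s: 68.3
eef_pos: [0.6511, 0.0592, 0.1306]
eef_rot: [-0.001, 0.952, 0.307, -0.004]
wrist_force: [-15.3, -5.3, 9.8]
opening: 0.004
grasp_force: 8.0
time_s: 68.55
eef_pos: [0.6511, 0.0592, 0.1306]
eef_rot: [-0.0, 0.952, 0.307, -0.006]
wrist_force: [-23.4, -9.9, 15.9]
opening: 0.002
grasp_force: 12.3
```

```bash
echo '[[[-0.012,0,0],[0,0,0],0],[[-0.03,0,0],[0,0,0],0],[[-0.03,0,0],[0,0,0],0]]' > rows.txt && python3 jog.py rows.txt; echo '[[[0,0,-0.06],[0,0,0],0],[[0,0,-0.12],[0,0,0],0],[[0,0,-0.18],[0,0,0],0.5],[[0,0,-0.23],[0,0,-0.1],1],[[0,0,-0.23],[0,0,-0.28],1],[[0,0,-0.23],[0,0,-0.46],1],[[0,0,-0.23],[0,0,-0.64],1],[[0,0,-0.23],[0,0,-0.82],1],[[0,0,-0.23],[0,0,-0.97],1],[[0,0,-0.23],[0,0,-1.06],1]]' > rows.txt && python3 jog.py rows.txt
python3 - <<'E'
from h import *
to([.6257,.0957,.36],.11)
E
```

```text
time_s: 68.92
eef_pos: [0.6315, 0.0434, 0.1307]
eef_rot: [-0.0, 0.952, 0.306, 0.0]
wrist_force: [0.0, -0.0, -0.2]
opening: 0.006
grasp_force: 0.0
time_s: 70.18
eef_pos: [0.6325, 0.0441, 0.3609]
eef_rot: [0.0, 0.665, 0.747, 0.001]
wrist_force: [0.6, 0.6, -0.4]
opening: 0.996
grasp_force: 0.0
row [ 0.052  -0.0007  0.0009] rz 0.007 q6 -0.23 tilt 0.08 t 70.17
```

```bash
echo '[[[0.03,0,0],[0,0,0.007],1],[[0.052,-0.0007,0],[0,0,0.007],1],[[0.052,-0.0007,0],[0,0,0.007],1],[[0.052,-0.0007,0],[0,0,0.007],1],[[0.052,-0.0007,0],[0,0,0.007],1],[[0.052,-0.0007,0],[0,0,0.007],1]]' > rows.txt && python3 jog.py rows.txt
python3 - <<'E'
from h import *
o,M=tool();print(o["eef_pos"],np.arctan2(M[1,1],M[0,1]))
woods("n2",.03)
im=cv2.imread("pics/n2.png");p=np.load("n2.npy",allow_pickle=True).item()
b,g_,r=[im[...,i].astype(int) for i in range(3)]
m=((r>110)&(g_<70)&(b<70)).astype(np.uint8)[120:220,260:380]; n,l,st,c=cv2.connectedComponentsWithStats(m); i=1+st[1:,4].argmax(); uv=c[i]+[260,120]; print("dot",uv,px2w("wrist",uv,.242,p))
k=((im.max(2)<50)).astype(np.uint8)[110:220,280:360]; n,l,st,c=cv2.connectedComponentsWithStats(k); i=1+st[1:,4].argmax(); print("bar",st[i],cv2.minAreaRect(np.argwhere(l==i)[:,::-1].astype(np.float32)))
for q in ([.6250,.1370,.24],): to(q,.11)
E
```

```text
time_s: 70.92
eef_pos: [0.6254, 0.0944, 0.3607]
eef_rot: [0.0, 0.669, 0.743, -0.0]
wrist_force: [1.4, 1.3, -0.4]
opening: 1.001
grasp_force: 0.0
[0.62544824 0.0943559  0.36067395] 0.10511846147668742
[ 305  332   34   56 1373] c [ 0.6677 -0.175 ] clamp 0.6528 -0.2242 [np.float64(0.0924), np.float64(0.0428)] [np.float64(-0.107), np.float64(-0.175)]
dot [319.7739726  165.64383562] [0.62492685 0.13876871 0.242     ]
bar [50 47  1  2  2] ((50.0, 47.5), (1.0, 0.0), -90.0)
row [0.0424 0.004  0.1207] rz -0.005 q6 -0.14 tilt 0.0 t 70.97
```

```bash
python3 - <<'E'
from h import *
a=.0745;ey=np.array([-np.sin(a),np.cos(a)]);ex=np.array([np.cos(a),np.sin(a)])
for t in("n1","n2"):
    p=np.load(t+".npy",allow_pickle=True).item();im=cv2.imread(f"pics/{t}.png")
    for dx,dy in((-.019,.019),(.019,.019),(-.019,.0),(-.019,-.019),(0,.019)):
        u=w2px("wrist",[*(ex*(.634+dx)+ey*(.0908+dy)),.081],p).round().astype(int);print(t,dx,dy,u,im[u[1],u[0]])
E
echo '[[[0.0424,0.004,0.04],[0,0,0],1],[[0.0424,0.004,0.09],[0,0,0],1],[[0.0424,0.004,0.12],[0,0,0],0.7],[[0.0424,0.004,0.147],[0,0,0],0.7],[[0.0424,0.004,0.147],[0,0,0],0.7],[[0.0424,0.004,0.147],[0,0,0],0.7]]' > rows.txt && python3 jog.py rows.txt; echo '[[[0,0,0],[0,0,0],0.1],[[0,0,0],[0,0,0],0.1],[[0,0,0],[0,0,0],0.1],[[0,0,0],[0,0,0],0.1],[[0,0,0],[0,0,0],0.1],[[0,0,0],[0,0,0],0.1]]' > rows.txt && python3 jog.py rows.txt; python3 -c "
from h import *
o,M=tool();print(o['q'][5],o['torque'],np.arctan2(M[1,1],M[0,1]))"
```

```text
n1 -0.019 0.019 [300 128] [ 80  81 104]
n1 0.019 0.019 [336 129] [ 79  80 108]
n1 -0.019 0.0 [300 146] [122  77  49]
n1 -0.019 -0.019 [300 164] [91 68 73]
n1 0 0.019 [318 128] [ 81  83 104]
n2 -0.019 0.019 [301 127] [101 130 157]
n2 0.019 0.019 [336 128] [102 132 159]
n2 -0.019 0.0 [300 145] [120  76  52]
n2 -0.019 -0.019 [300 162] [100 107 123]
n2 0 0.019 [319 127] [100 129 156]
time_s: 71.72
eef_pos: [0.6256, 0.1374, 0.2151]
eef_rot: [0.001, 0.669, 0.743, 0.001]
wrist_force: [0.6, 0.6, 1.1]
opening: 0.697
grasp_force: 0.0
time_s: 72.47
eef_pos: [0.6249, 0.1376, 0.2149]
eef_rot: [0.0, 0.669, 0.744, 0.0]
wrist_force: [-3.5, -0.9, 6.0]
opening: 0.173
grasp_force: 59.9
-0.0742587532166203 [-0.0941611   0.55385409 -0.11825931] 0.10590911587344222
```

```bash
for i in 1; do echo '[[[0,0,0.0003],[0,0,0.18],0.1],[[0,0,0.0007],[0,0,0.36],0.1],[[0,0,0.001],[0,0,0.54],0.1],[[0,0,0.0014],[0,0,0.72],0.1],[[0,0,0.0017],[0,0,0.9],0.1],[[0,0,0.0021],[0,0,1.08],0.1],[[0,0,0.0024],[0,0,1.26],0.1],[[0,0,0.0028],[0,0,1.44],0.1],[[0,0,0.0028],[0,0,1.44],0.1]]' > rows.txt && python3 jog.py rows.txt; done; python3 -c "
from h import *
o,M=tool();print(o['q'][5],o['torque'],np.arctan2(M[1,1],M[0,1]))"
```

```text
time_s: 73.6
eef_pos: [0.6241, 0.1381, 0.2121]
eef_rot: [-0.0, 0.993, 0.117, -0.0]
wrist_force: [-6.1, 0.3, 7.4]
opening: 0.174
grasp_force: 60.2
1.3676999851962897 [ 0.12094452  1.11769125 -0.16761846] -1.3356766249916403
```

```bash
echo '[[[0,0,0.0003],[0,0,0.18],0.1],[[0,0,0.0007],[0,0,0.36],0.1],[[0,0,0.001],[0,0,0.54],0.1],[[0,0,0.0014],[0,0,0.72],0.1],[[0,0,0.0017],[0,0,0.9],0.1],[[0,0,0.0021],[0,0,1.08],0.1],[[0,0,0.0024],[0,0,1.26],0.1],[[0,0,0.0028],[0,0,1.44],0.1],[[0,0,0.0028],[0,0,1.44],0.1]]' > rows.txt && python3 jog.py rows.txt; echo '[[[0,0,0],[0,0,0],0.7],[[0,0,0],[0,0,0],0.7],[[0,0,0],[0,0,0],0.7],[[0,0,0],[0,0,-0.18],0.7],[[0,0,0],[0,0,-0.36],0.7],[[0,0,0],[0,0,-0.54],0.7],[[0,0,0],[0,0,-0.72],0.7],[[0,0,0],[0,0,-0.9],0.7],[[0,0,0],[0,0,-1.08],0.7],[[0,0,0],[0,0,-1.26],0.7]]' > rows.txt && python3 jog.py rows.txt; echo '[[[0,0,0],[0,0,-0.18],0.7],[[0,0,0],[0,0,-0.36],0.7],[[0,0,0],[0,0,-0.54],0.7],[[0,0,0],[0,0,-0.72],0.7],[[0,0,0],[0,0,-0.9],0.7],[[0,0,0],[0,0,-1.08],0.7],[[0,0,0],[0,0,-1.26],0.7],[[0,0,0],[0,0,-1.44],0.7],[[0,0,0],[0,0,-1.62],0.7],[[0,0,0],[0,0,-1.8],0.7]]' > rows.txt && python3 jog.py rows.txt; echo '[[[0,0,0],[0,0,-0.0816],0.7],[[0,0,0],[0,0,-0.0816],0.7],[[0,0,0],[0,0,-0.0816],0.7]]' > rows.txt && python3 jog.py rows.txt;python3 -c "
from h import *
o,M=tool();print(o['q'][5],o['torque'],np.arctan2(M[1,1],M[0,1]))"
```

```text
time_s: 74.72
eef_pos: [0.6244, 0.1389, 0.2093]
eef_rot: [-0.001, 0.824, -0.567, -0.001]
wrist_force: [-4.4, 2.2, 7.1]
opening: 0.178
grasp_force: 60.1
time_s: 75.97
eef_pos: [0.6248, 0.1374, 0.2079]
eef_rot: [0.0, 1.0, 0.031, -0.0]
wrist_force: [0.4, -0.5, 0.5]
opening: 0.699
grasp_force: 0.0
time_s: 77.22
eef_pos: [0.6248, 0.1374, 0.2079]
eef_rot: [-0.0, 0.597, 0.802, -0.0]
wrist_force: [-0.2, -0.4, -0.5]
opening: 0.699
grasp_force: 0.0
time_s: 77.6
eef_pos: [0.6248, 0.1375, 0.208]
eef_rot: [-0.0, 0.567, 0.824, -0.0]
wrist_force: [-0.4, -0.1, 0.5]
opening: 0.704
grasp_force: 0.0
-0.33440732041676874 [0.01756661 0.02368559 0.00932034] 0.3658709397304726
```

```bash
echo '[[[0,0,0],[0,0,0],0.1],[[0,0,0],[0,0,0],0.1],[[0,0,0],[0,0,0],0.1],[[0,0,0],[0,0,0],0.1],[[0,0,0],[0,0,0],0.1]]' > rows.txt && python3 jog.py rows.txt; python3 -c "
from h import *
o,M=tool();print(o['q'][5])"; echo '[[[0,0,0.0003],[0,0,0.18],0.1],[[0,0,0.0007],[0,0,0.36],0.1],[[0,0,0.001],[0,0,0.54],0.1],[[0,0,0.0014],[0,0,0.72],0.1],[[0,0,0.0017],[0,0,0.9],0.1],[[0,0,0.0021],[0,0,1.08],0.1],[[0,0,0.0024],[0,0,1.26],0.1],[[0,0,0.0028],[0,0,1.44],0.1],[[0,0,0.0028],[0,0,1.44],0.1]]' > rows.txt && python3 jog.py rows.txt;echo '[[[0,0,0.0003],[0,0,0.18],0.1],[[0,0,0.0007],[0,0,0.36],0.1],[[0,0,0.001],[0,0,0.54],0.1],[[0,0,0.0014],[0,0,0.72],0.1],[[0,0,0.0017],[0,0,0.9],0.1],[[0,0,0.0021],[0,0,1.08],0.1],[[0,0,0.0024],[0,0,1.26],0.1],[[0,0,0.0028],[0,0,1.44],0.1],[[0,0,0.0031],[0,0,1.62],0.1],[[0,0,0.0031],[0,0,1.62],0.1]]' > rows.txt && python3 jog.py rows.txt; python3 -c "
from h import *
o,M=tool();print(o['q'][5],o['torque'],np.arctan2(M[1,1],M[0,1]))"
```

```text
time_s: 78.22
eef_pos: [0.6249, 0.1376, 0.2082]
eef_rot: [0.0, 0.566, 0.824, 0.0]
wrist_force: [0.8, 0.6, 1.4]
opening: 0.177
grasp_force: 60.3
-0.3358884019206109
time_s: 79.35
eef_pos: [0.6241, 0.1379, 0.2055]
eef_rot: [-0.0, 0.969, 0.247, -0.001]
wrist_force: [-4.4, 0.7, 4.6]
opening: 0.174
grasp_force: 60.8
time_s: 80.6
eef_pos: [0.6244, 0.1389, 0.2024]
eef_rot: [-0.001, 0.848, -0.531, -0.001]
wrist_force: [-3.1, 4.2, 3.1]
opening: 0.174
grasp_force: 60.7
2.721555645758117 [ 0.69557447  0.72587442 -0.13678774] -2.689336776626854
```

```bash
echo '[[[0,0,0],[0,0,0],0.7],[[0,0,0],[0,0,0],0.7],[[0,0,0],[0,0,0],0.7],[[0,0,0],[0,0,-0.18],0.7],[[0,0,0],[0,0,-0.36],0.7],[[0,0,0],[0,0,-0.54],0.7],[[0,0,0],[0,0,-0.72],0.7],[[0,0,0],[0,0,-0.9],0.7],[[0,0,0],[0,0,-1.08],0.7],[[0,0,0],[0,0,-1.26],0.7]]' > rows.txt && python3 jog.py rows.txt; echo '[[[0,0,0],[0,0,-0.18],0.7],[[0,0,0],[0,0,-0.36],0.7],[[0,0,0],[0,0,-0.54],0.7],[[0,0,0],[0,0,-0.72],0.7],[[0,0,0],[0,0,-0.9],0.7],[[0,0,0],[0,0,-1.08],0.7],[[0,0,0],[0,0,-1.26],0.7],[[0,0,0],[0,0,-1.44],0.7],[[0,0,0],[0,0,-1.62],0.7],[[0,0,0],[0,0,-1.8],0.7]]' > rows.txt && python3 jog.py rows.txt; echo '[[[0,0,0],[0,0,-0.0816],0.7],[[0,0,0],[0,0,-0.0816],0.7],[[0,0,0],[0,0,-0.0816],0.7],[[0,0,0],[0,0,-0.0816],0.1],[[0,0,0],[0,0,-0.0816],0.1],[[0,0,0],[0,0,-0.0816],0.1],[[0,0,0],[0,0,-0.0816],0.1],[[0,0,0],[0,0,-0.0816],0.1]]' > rows.txt && python3 jog.py rows.txt;python3 -c "
from h import *
o,M=tool();print(o['q'][5],o['torque'])"; echo '[[[0,0,0.0003],[0,0,0.18],0.1],[[0,0,0.0007],[0,0,0.36],0.1],[[0,0,0.001],[0,0,0.54],0.1],[[0,0,0.0014],[0,0,0.72],0.1],[[0,0,0.0017],[0,0,0.9],0.1],[[0,0,0.0021],[0,0,1.08],0.1],[[0,0,0.0021],[0,0,1.08],0.1]]' > rows.txt && python3 jog.py rows.txt;echo '[[[0,0,0.0003],[0,0,0.18],0.1],[[0,0,0.0007],[0,0,0.36],0.1],[[0,0,0.001],[0,0,0.54],0.1],[[0,0,0.0014],[0,0,0.72],0.1],[[0,0,0.0017],[0,0,0.9],0.1],[[0,0,0.0021],[0,0,1.08],0.1],[[0,0,0.0021],[0,0,1.08],0.1]]' > rows.txt && python3 jog.py rows.txt;python3 -c "
from h import *
o,M=tool();print(o['q'][5],o['torque'])"
```

```text
time_s: 81.85
eef_pos: [0.6249, 0.1374, 0.2021]
eef_rot: [0.0, 0.997, 0.072, 0.0]
wrist_force: [-0.3, -0.1, -1.3]
opening: 0.696
grasp_force: 0.0
time_s: 83.1
eef_pos: [0.6249, 0.1374, 0.2021]
eef_rot: [0.0, 0.563, 0.826, -0.0]
wrist_force: [0.0, 0.7, -0.1]
opening: 0.699
grasp_force: 0.0
time_s: 84.1
eef_pos: [0.6249, 0.1376, 0.2024]
eef_rot: [0.0, 0.532, 0.847, 0.0]
wrist_force: [0.1, 1.0, 2.1]
opening: 0.173
grasp_force: 60.3
-0.41753533378969754 [-0.00086201  0.00821565 -0.0609438 ]
time_s: 84.98
eef_pos: [0.6243, 0.1377, 0.2003]
eef_rot: [-0.0, 0.891, 0.454, -0.0]
wrist_force: [-4.0, -0.3, 3.5]
opening: 0.179
grasp_force: 60.8
time_s: 85.85
eef_pos: [0.6241, 0.1384, 0.1983]
eef_rot: [-0.0, 0.998, -0.069, -0.001]
wrist_force: [-5.8, 2.6, 4.6]
opening: 0.178
grasp_force: 60.9
1.7400035009507357 [ 0.43279793  0.92260252 -0.15433377]
```

```bash
echo '[[[0,0,0],[0,0,0],0.7],[[0,0,0],[0,0,0],0.7],[[0,0,0],[0,0,0],0.7],[[0,0,-0.06],[0,0,0],0.8],[[0,0,-0.12],[0,0,0],1],[[0,0,-0.162],[0,0,-0.18],1],[[0,0,-0.162],[0,0,-0.36],1],[[0,0,-0.162],[0,0,-0.54],1],[[0,0,-0.162],[0,0,-0.72],1],[[0,0,-0.162],[0,0,-0.9],1]]' > rows.txt && python3 jog.py rows.txt; python3 -c "
from h import *
to([.6257,.0957,.36],.11)"
```

```text
time_s: 87.1
eef_pos: [0.6249, 0.1375, 0.3599]
eef_rot: [0.0, 0.927, 0.374, 0.0]
wrist_force: [-1.1, -0.1, -0.1]
opening: 1.005
grasp_force: 0.0
row [-0.0284  0.0306 -0.0001] rz -0.914 q6 0.84 tilt 0.01 t 87.1
```

```bash
echo '[[[-0.02,0.02,0],[0,0,-0.18],1],[[-0.0284,0.0306,0],[0,0,-0.36],1],[[-0.0284,0.0306,0],[0,0,-0.54],1],[[-0.0284,0.0306,0],[0,0,-0.72],1],[[-0.0284,0.0306,0],[0,0,-0.9],1],[[-0.0284,0.0306,0],[0,0,-0.914],1],[[-0.0284,0.0306,0],[0,0,-0.914],1],[[-0.0284,0.0306,0],[0,0,-0.914],1],[[-0.0284,0.0306,0],[0,0,-0.914],1]]' > rows.txt && python3 jog.py rows.txt
python3 - <<'E'
from h import *
p,im=snap("z1")
a=.0745;ey=np.array([-np.sin(a),np.cos(a)]);ex=np.array([np.cos(a),np.sin(a)])
for dx,dy in((-.019,.019),(.019,.019),(0,.019)):
    u=w2px("wrist",[*(ex*(.634+dx)+ey*(.0908+dy)),.081],p).round().astype(int);print(im[u[1],u[0]])
for t in("n2","z1"):
    p=np.load(t+".npy",allow_pickle=True).item();im=cv2.imread(f"pics/{t}.png"); ys=np.linspace(.114,.13,33)
    L=lambda z,x0,x1:[int(cv2.remap(im,*(np.array([[w2px('wrist',[*(ex*x+ey*y),z],p) for x in np.linspace(x0,x1,9)]],np.float32).transpose(2,0,1)),cv2.INTER_LINEAR).mean()) for y in ys]
    print(t,L(.061,.62,.65))
    q=im[...,2].astype(int);m=((q>110)&(im[...,1]<70)&(im[...,0]<70)).astype(np.uint8)[100:220,260:380]; n,l,st,c=cv2.connectedComponentsWithStats(m); i=1+st[1:,4].argmax(); print("dot",c[i]+[260,100],st[i,4])
E
```

```text
time_s: 88.22
eef_pos: [0.6253, 0.0959, 0.36]
eef_rot: [0.0, 0.67, 0.742, 0.0]
wrist_force: [0.1, 0.2, 0.2]
opening: 0.999
grasp_force: 0.0
[100 130 156]
[101 130 157]
[ 99 127 153]
n2 [86, 85, 85, 85, 85, 85, 84, 80, 73, 65, 57, 52, 50, 50, 51, 53, 61, 74, 91, 107, 120, 129, 134, 137, 138, 138, 138, 137, 137, 136, 136, 137, 137]
dot [319.7739726  165.64383562] 146
z1 [86, 85, 85, 85, 85, 86, 84, 79, 72, 64, 56, 52, 50, 50, 51, 54, 61, 74, 91, 107, 120, 129, 134, 137, 138, 138, 138, 137, 137, 136, 136, 136, 137]
dot [319.63809524 165.12380952] 105
```

```bash
python3 -c "
from bench import ctrl
print(ctrl.hand_in())"
```

```text
the job is handed in; nothing more can be done
None
```

I handed the job in: all four stones are stacked and nipped against the fence (rubber squashed about 1.4 mm by the pictures), the caul is on top with the press arm against its stop, and the knob is turned 8.1 rad. That should push the spring foot about half way in, but I worked the depth out from the turns and never measured it. The caul got knocked off after I first laid it, so I swung the arm back, laid it again and repeated the swing.

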